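# Vials into the press-and-turn waste tub

## Task

Put the used sample vials away in the waste tub. First lock the tub against turning: lower the T-bolt through the slot in the tub's tongue and the plate below and give it a quarter turn. Then open the child-resistant cap (press it down hard, turn it anticlockwise, lift it off), lay it right way up on the worktop, drop in every vial on the worktop, and close the cap again until it is locked, leaving the other things where they are.

Things in the scene. Friction and masses are not known exactly. Their poses are not given: they have to be found in the camera images.
- fixture: the fixed aluminium holding fixture, a bridge plate 190 x 110 mm whose top is 30 mm above the worktop, 8 mm thick and hollow below (22 mm). Origin on the worktop under the tub's axis; x points along the plate to the T-bolt slot, 100 mm from the tub's axis; the plate reaches from x = -55 to +135 mm. z up.
- lock_slot (a point): the middle of the T-bolt slot, on the top of the tub's steel tongue, 35 mm above the worktop, axes as the fixture's. Tongue (5 mm) and plate (8 mm) have the same slot, 30 mm long along x and 12 mm wide, one over the other while the tub stands as found.
- tub: the white plastic waste tub with steel foot and tongue, on the fixture plate. Origin at the centre of its underside (30 mm above the worktop), z up, x along its tongue to the slot. Until the T-bolt locks it, it turns loosely about z, anticlockwise only, from where it was found (x along the fixture's x). Body 68 mm, neck 62 mm across outside, inner floor at z = 5 mm.
- tub_rim (a point): centre of the tub's mouth at rim height, z = 68 mm in the tub's frame; the mouth is 55 mm across inside. Two outer bayonet lugs on the neck, centred on the tub's +x and -x, reach out to radius 37 mm; their tops are 18 mm and undersides 22 mm below the rim, each is 62 degrees long.
- cap_seat (a point): where the cap's origin is when the cap is locked: on the tub's axis, z = 41 mm in the tub's frame, axes as the tub's. Locked, the cap's grip bar lies along this x (either way round) within about 4 degrees. Set on a quarter turn away, the cap rests on its liner with its origin about 2 mm above this point and its lugs free.
- cap: the loose grey ribbed cap, 0.18 kg, 83 mm across, 67 mm tall in all; locked on the tub at the start. Origin at the centre of the skirt's lower edge, z up, x along the grip bar. The skirt is 41 mm tall, open below. Two inner lugs on its +x and -x, at z = 0 to 5 mm, sit under the tub's lugs behind a 3 mm tooth when the cap is locked.
- cap_bar (a point): centre of the grip bar on the cap: bar 36 mm long (cap x) with round ends, 16 mm wide (cap y), from z = 41 mm (the flat top of the skirt) to 67 mm in the cap's frame; this point at z = 54 mm.
- cap_top (a point): centre of the cap's flat top, foot of the grip bar. A sprung liner inside bears on the rim: 6 N when locked; pressed down 3 mm (10 N) the cap is freed, 6 mm (16 N) is the most. Pressed 4 to 5 mm it turns: anticlockwise from above to open (free of the lugs from 45 to 135 degrees, then it lifts off), clockwise to close, up to a stop; let go there, it springs up behind the tooth.
- bolt: the steel T-bolt, 93 mm long, 0.12 kg. Origin at the centre of the underside of its T-head, z up along the shank. Head 26 mm long (x), 8 mm wide, 6 mm tall; shank 8 mm; collar 36 mm across from z = 22 to 27 mm. It starts upright in the stand's slot, hanging on its collar, and lifts straight out.
- bolt_handle (a point): centre of the T-bolt's black handle bar, 84 mm above its origin: 44 mm long (x, as the head), 12 mm wide (y), 18 mm tall. With the head through the lock slot and the collar on the tongue, the bolt's origin is 13 mm above the worktop and the head 3 mm below the plate; a quarter turn (either way) from the slot's direction locks it.
- stand: the fixed aluminium parking stand of the T-bolt, 70 x 60 mm, 32 mm tall, a slot 30 x 12 mm along its x. Origin on the worktop at its centre.
- vial_a: a used sample vial, amber glass with a white screw cap, round, 18 mm across the body and cap 15.6 mm, 30 mm tall, 20 g; stands on the worktop (if knocked it may lie). Origin at the centre of its underside, z up along the vial. May be absent.
- vial_b: a used sample vial, amber glass with a white screw cap, round, 18 mm across the body and cap 15.6 mm, 30 mm tall, 20 g; stands on the worktop (if knocked it may lie). Origin at the centre of its underside, z up along the vial. May be absent.
- vial_c: a used sample vial, amber glass with a white screw cap, round, 18 mm across the body and cap 15.6 mm, 30 mm tall, 20 g; stands on the worktop (if knocked it may lie). Origin at the centre of its underside, z up along the vial. May be absent.
- vial_d: a used sample vial, amber glass with a white screw cap, round, 18 mm across the body and cap 15.6 mm, 30 mm tall, 20 g; stands on the worktop (if knocked it may lie). Origin at the centre of its underside, z up along the vial. May be absent.
- petri: bystander: petri dish, 94 mm across, 15 mm tall, origin under its centre
- flask: bystander: round flask with green content, 72 mm across, 137 mm tall, origin under its centre
- tape: bystander: roll of tape, 52 mm across, 19 mm tall, origin under its centre
Mind the look-alikes: they are no part of the job. Leave any turquoise look-alike of the bolt alone.

How it is judged:
By the outcome, as a careful person would: the job done as asked, in the order asked, and still so for the second after the job is handed in, with the robot touching nothing.
Of vial_a, vial_b, vial_c, vial_d only 2 to 4 are there at a start; the rules pass over those that are not, and their reading is None.
At some moment in a run one of vial_a, vial_b, vial_c, vial_d may be knocked a few centimetres aside while the robot is not near it.
It also fails if it takes over 210 s, if anything falls off the work surface, if the arm or the gripper's body presses on something with over 40 N, if the wrist force passes 120 N, or if a joint passes its speed limit or range.

## Robot

A 6-joint arm with a two-finger parallel gripper is mounted at the origin on a cart in front of the work surface, level with it; the furniture and walls round the work are solid. World frame = base frame: x ahead of the robot, y to its left, z up, the work surface at z = 0. Lengths are in m, angles in rad, forces in N, time in s.
With the tool pointing down it reaches from about 0.35 to 0.85 m from the base axis. Payload 8.1 kg.
Tool frame: the origin (TCP) lies at the very end of the fingers, on their centre line; the grasp point (between the pads) lies 19 mm behind it (grasp_offset is the distance from the TCP to the grasp point, in m); z points along the fingers, y is the direction in which the jaws open and shut (so a half turn about z gives the same grasp; the last joint's range is limited). The gripper opens to 93 mm and grips with 3 to 60 N. Pads are 15 mm wide; open, the fingers measure 128 mm over their backs; the gripper's body (75 mm by 188 mm) begins 65 mm behind the grasp point.
Start: joints at [1.085, 0.13, 1.488, -0, 1.523, -0.085], TCP at [0.234, 0.552, 0.219] pointing down, gripper open.
Joint ranges: [-2.96, 2.96], [-0.89, 2.26], [0.02, 2.5], [-1.34, 4.48], [0, 2.73], [-2.66, 2.66]. Speed limits (rad/s): [2.39, 2.39, 2.79, 3.14, 3.14, 3.14].

## Interface

Orientations are given as a rotation vector (axis times angle).
In Python, from plant import read_state, read_camera, close_job, search_frame, masks_of, grasp_offset gives the robot as it stands.
- The arm moves only by the tool drive_tool, never from a script. Its argument "plan" is a list of rows, each an object with "claw": the closure, from 0 (fully open) to 1 (shut); "linear": the shift along the tool's x, y, z in cm, a list of three; "angular": the turn, a rotation vector about the tool's x, y, z in degrees, a list of three. In form: [{"claw": claw, "linear": [tx, ty, tz], "angular": [ax, ay, az]}, ...]. A call has 1 to 12 rows; each row shifts and turns the commanded pose from where the row before left it, along the tool's axes as they then stand; what a row does not reach is not made up. A row lasts 1/8 s, in which the tool goes at most 62.5 mm and 10.7 degrees, less where a joint would pass 70% of its speed; a pose out of reach is approached as far as the arm can. A call is refused whole if a number of a shift passes 6.25 or a number of a turn 10.7, either way. A call with a gripper value outside its range is refused whole. The fingers move at their own pace and stop on an object; "newtons" is the grip in N (left out, the last holds). Time passes only in rows, so rows that do not move let the fingers close. It gives the time, the measured TCP pose, the force and the opening at its end, in the units of the state.
- read_state(): the state, without advancing time (a new reading comes with each control period).
- read_camera(name): name is "scene" or "side" or "wrist"; returns a dict with "pixels" (480x640x3 uint8, red, green, blue), "K" (3x3 intrinsics, pixels), "D" ([k1, k2, p1, p2, k3] as OpenCV has them; the pictures are not rectified), "xyz" and "attitude" of the camera in the world. Camera axes: x right, y up, looking along -z (the intrinsics and any distortion apply to the point x, -y, -z); pixel columns grow to the right and rows downward; lengths in m; the calibration is good to about 2 mm. A picture is of the moment at which its call begins. There is no depth.
- close_job(): hands the job in, once; it reports no verdict.
Trained networks look in a picture, given as the dict that the camera call returned (one of the last four; its "shot" number tells which), for a name from the list of things; names that differ only in an ending like _2 or _b are one class to them, and where a whole thing is asked for, a point or a joint stands for the part that bears it (a point fixed in the world has none). Each returns a list of dicts, best first, with "p" (0 to 1); they miss things now and then, are a little off and sometimes report something else, mostly with a low value. They report only what shows in the picture. A call takes as long as a camera call. They do not tell look-alikes from the thing itself.
- search_frame(picture, label): "at" ([x, y, z] in m, in world coordinates, good to about 4 mm: the middle of the surface that is visible of it).
- masks_of(picture, label): "mask" (480x640 bool, what is visible of it).
The state is a dict: "t": time; "q": joint angles; "dq": joint speeds; "joint_torque": joint torques, N m; "tool_pos": TCP position; "orientation": TCP orientation; "force": force on the tool from outside, world axes, zero at the start; "wrist_torque": the same for the moment, N m; "opening": finger opening in m.
Only numpy, scipy, OpenCV 4.12 (cv2) and the standard library are available. Lean on these libraries where they do the work, as an engineer would, in place of code of your own. Each camera call takes 0.05 s, during which the arm holds its last target.

## Working session

There is one attempt and no reset: what is moved stays moved. The work goes in short steps, Python scripts to look and compute and a tool call to move; the robot and the scene stay as the last step left them, time stands still between calls to the robot, and variables do not carry over. Pictures are saved under pics/ and viewed, and the job is handed in when it is done.

Besides the shell and the picture viewer there is one more tool, called after "Call:" in YAML: its name, and indented under it one key for each argument. drive_tool: Moves the arm, as the interface text tells. Its arguments: {"type":"object","properties":{"plan":{"type":"array"},"newtons":{"type":"number"}},"required":["plan"]}

```bash
mkdir -p pics; ls; cat > h.py <<'E'
import numpy as np, cv2
from scipy.spatial.transform import Rotation as R
from plant import *
def Rm(a): 
    a=np.array(a,float)
    return a if a.shape==(3,3) else R.from_rotvec(a).as_matrix()
def save(p,n): cv2.imwrite('pics/'+n+'.png',cv2.cvtColor(p['pixels'],cv2.COLOR_RGB2BGR))
def ray(p,uv):
    uv=np.array(uv,float).reshape(-1,1,2)
    n=cv2.undistortPoints(uv,np.array(p['K']),np.array(p['D'])).reshape(-1,2)
    d=np.c_[n[:,0],-n[:,1],-np.ones(len(n))]
    return d@Rm(p['attitude']).T
def onz(p,uv,z):
    d=ray(p,uv);o=np.array(p['xyz'])
    return o+d*((z-o[2])/d[:,2])[:,None]
def proj(p,X):
    X=np.atleast_2d(X); c=(X-np.array(p['xyz']))@Rm(p['attitude'])
    c=c*[1,-1,-1]
    return cv2.projectPoints(c,np.zeros(3),np.zeros(3),np.array(p['K']),np.array(p['D']))[0].reshape(-1,2)
def st():
    s=read_state(); print('t',s['t'],'pos',np.round(s['tool_pos'],4),'rv',np.round(s['orientation'],3),'op',round(s['opening'],4),'F',np.round(s['force'],1),'q',np.round(s['q'],2))
    return s
def d2t(target,yaw=None,s=None):
    """shift to TCP target, in tool axes cm"""
    s=s or read_state(); Rt=Rm(s['orientation'])
    return np.round(Rt.T@(np.array(target)-np.array(s['tool_pos']))*100,2)
E
python3 - <<'E'
from h import *
st(); print(grasp_offset, Rm(read_state()['orientation']))
for n in ['scene','side','wrist']:
    p=read_camera(n); save(p,n+'0'); print(n,p['xyz'],p['attitude'],p['K'],p['shot'])
    for l in ['bolt','bolt_handle','cap','cap_bar','tub','fixture','stand','vial_a','petri','flask','tape','lock_slot']:
        try: r=search_frame(p,l)
        except Exception as e: r=[];print(l,e)
        print(n,l,[(np.round(x['at'],3).tolist(),round(x['p'],2), np.round(proj(p,x['at'])[0]).tolist()) for x in r])
E
```

```text
pics
t 0.0 pos [0.2338 0.552  0.2176] rv [-6.250e-01 -3.078e+00  3.000e-03] op 0.0931 F [-0.5  0.  -0.6] q [ 1.08  0.13  1.49  0.    1.52 -0.09]
0.0188 [[-9.20767188e-01  3.90111516e-01 -8.88978680e-04]
 [ 3.90112489e-01  9.20765738e-01 -1.64383157e-03]
 [ 1.77263483e-04 -1.86038786e-03 -9.99998254e-01]]
scene [-0.12218513  0.91888277  0.67554164] [ 0.446534   -1.36035162 -2.18332867] [[570.03274806   0.         328.33053366]
 [  0.         570.03274806 239.65657486]
 [  0.           0.           1.        ]] 1
scene bolt [([0.463, 0.327, 0.039], 0.66, [260.0, 357.0]), ([0.362, 0.336, 0.026], 0.52, [302.0, 388.0])]
scene bolt_handle [([0.463, 0.324, 0.033], 0.44, [261.0, 359.0])]
scene cap [([0.574, 0.021, 0.112], 0.98, [314.0, 243.0]), ([0.57, 0.028, 0.05], 0.61, [314.0, 269.0])]
scene cap_bar [([0.576, 0.017, 0.108], 0.66, [314.0, 243.0])]
scene tub [([0.569, 0.028, 0.047], 0.6, [314.0, 270.0])]
scene fixture [([0.558, -0.001, 0.032], 0.93, [326.0, 272.0])]
scene stand [([0.726, -0.147, 0.071], 0.27, [307.0, 218.0])]
scene vial_a [([0.445, -0.211, 0.023], 0.58, [413.0, 255.0]), ([0
[... 1649 characters left out ...]
[([0.732, -0.144, 0.058], 0.81, [246.0, 231.0]), ([0.586, 0.049, 0.033], 0.29, [302.0, 287.0])]
side tape [([0.443, 0.177, 0.015], 0.65, [367.0, 332.0])]
side lock_slot [([0.585, 0.07, 0.028], 0.63, [302.0, 295.0])]
wrist [0.17278405 0.57764028 0.38440087] [-0.21345998 -0.14281004  1.16426115] [[427.10012785   0.         313.79801427]
 [  0.         427.10012785 245.35019383]
 [  0.           0.           1.        ]] 3
wrist bolt [([0.36, 0.332, 0.029], 0.83, [153.0, 427.0])]
wrist bolt_handle [([0.361, 0.33, 0.028], 0.75, [154.0, 428.0])]
wrist cap []
wrist cap_bar []
wrist tub []
wrist fixture []
wrist stand []
wrist vial_a []
wrist petri []
wrist flask []
wrist tape []
wrist lock_slot []
```

View pics/scene0.png

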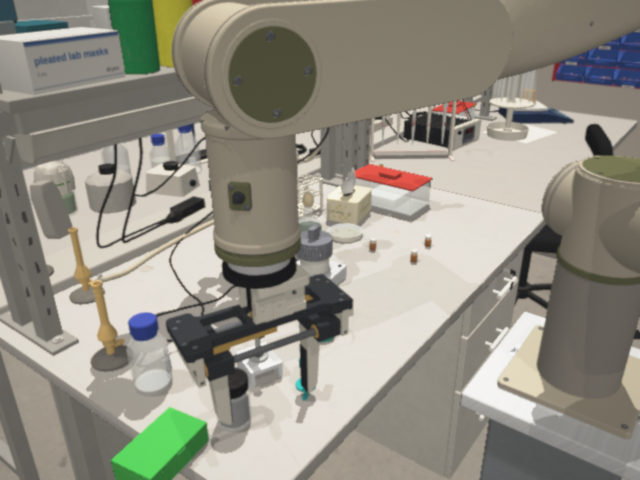

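View pics/side0.png

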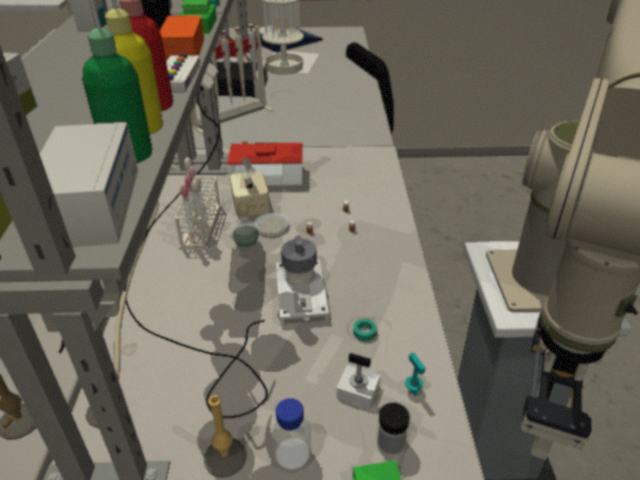

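View pics/wrist0.png

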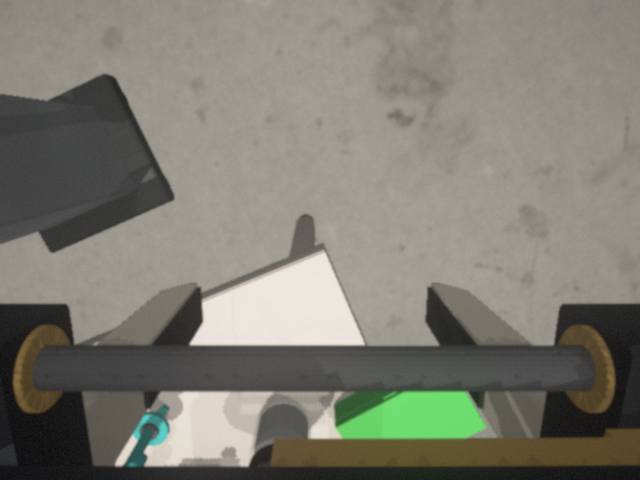

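```bash
python3 - <<'E'
import cv2,numpy as np
i=cv2.imread('pics/side0.png')
a=cv2.resize(i[200:330,220:380],None,fx=5,fy=5,interpolation=cv2.INTER_CUBIC)[:600]
cv2.imwrite('pics/side0_tub.png',cv2.resize(i[205:325,220:380],(800,600),interpolation=cv2.INTER_CUBIC))
cv2.imwrite('pics/side0_bolt.png',cv2.resize(i[310:430,310:470],(800,600),interpolation=cv2.INTER_CUBIC))
E
```

```text
(no output)
```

View pics/side0_tub.png

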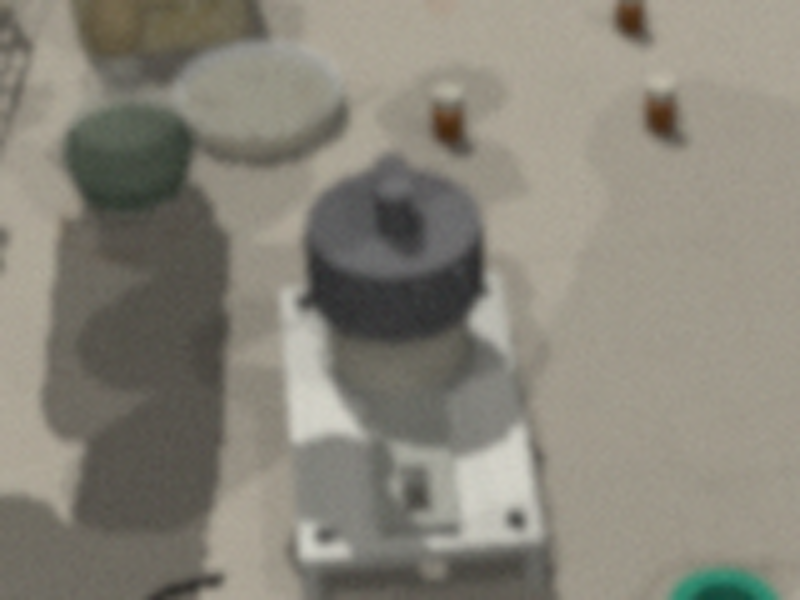

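View pics/side0_bolt.png

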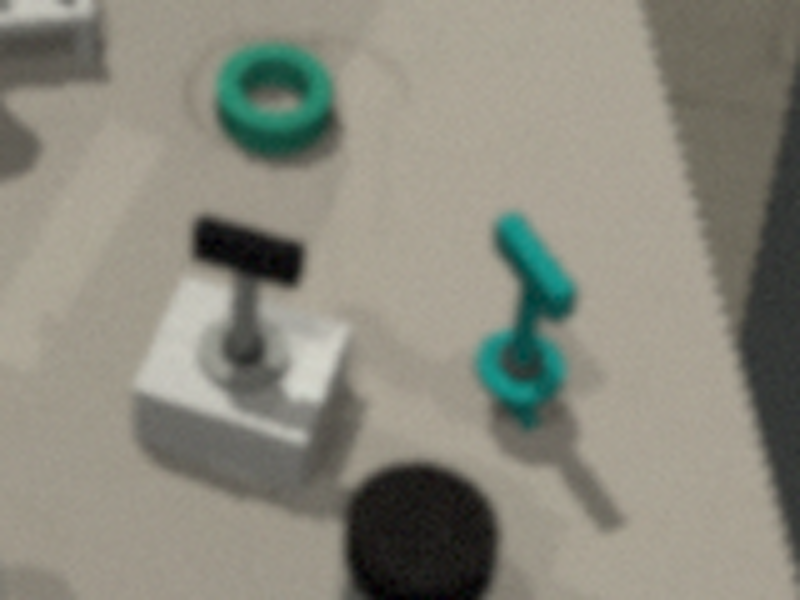

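```bash
python3 - <<'E'
from h import *
p=read_camera('side')
f=np.array([[300,555],[545,545],[503,275],[283,290]])/5+[220,205]
X=onz(p,f,0.03); print('fix',X.round(4)); 
s=np.array([[193,283],[350,328],[300,440],[137,385]])/5+[310,310]
Y=onz(p,s,0.032); print('stand',Y.round(4),Y.mean(0))
h=np.array([[205,220],[303,250]])/5+[310,310]
Z=onz(p,h,0.103); print('handle',Z.round(4),Z.mean(0))
sl=np.array([[405,463],[425,508]])/5+[220,205]
Z=onz(p,sl,0.035); print('slot',Z.round(4),Z.mean(0))
for l in ['vial_a','bolt','cap','tub','stand']:
  for m in masks_of(p,l)[:4]:
    v,u=np.nonzero(m['mask']); print(l,round(m['p'],2),len(u),u.min(),u.max(),v.min(),v.max(),u.mean(),v.mean())
E
```

```text
fix [[ 0.6343  0.1383  0.03  ]
 [ 0.5249  0.1351  0.03  ]
 [ 0.54   -0.0553  0.03  ]
 [ 0.6499 -0.0467  0.03  ]]
stand [[0.4901 0.2866 0.032 ]
 [0.4293 0.3106 0.032 ]
 [0.4539 0.3631 0.032 ]
 [0.5149 0.3361 0.032 ]] [0.47206037 0.3240934  0.032     ]
handle [[0.4889 0.3157 0.103 ]
 [0.453  0.3312 0.103 ]] [0.47096805 0.32345676 0.103     ]
slot [[0.5878 0.0855 0.035 ]
 [0.5785 0.1152 0.035 ]] [0.58314745 0.10033572 0.035     ]
vial_a 0.48 63 348 354 221 231 351.36507936507934 226.015873015873
vial_a 0.46 60 343 348 201 211 345.43333333333334 206.15
vial_a 0.18 1125 280 317 236 273 298.696 255.55733333333333
bolt 0.95 399 406 424 354 394 415.01002506265667 375.1278195488722
bolt 0.7 446 348 370 353 387 358.1659192825112 369.36547085201795
bolt 0.68 77 348 354 221 233 351.1948051948052 226.8961038961039
cap 0.85 1129 280 316 236 274 298.1372896368468 255.82728077945083
tub 0.95 642 284 314 271 311 300.24766355140184 287.40031152647975
stand 0.74 971 336 378 366 407 356.9752832131823 388.0463439752832
stand 0.61 490 348 370 354 388 358.58775510204083 370.2591836734694
```

```bash
cat >> h.py <<'E'
def vec(yaw): return np.array([np.cos(np.radians(yaw)),np.sin(np.radians(yaw)),0])
def yawy(s=None):
    s=s or read_state(); y=Rm(s['orientation'])[:,1]; return np.degrees(np.arctan2(y[1],y[0]))
def tilt(s=None):
    """rotation (tool axes, deg) to make tool point straight down keeping yaw y"""
    s=s or read_state(); Rt=Rm(s['orientation']); z=Rt.T@np.array([0,0,-1.]); return np.round(np.degrees(np.cross([0,0,1],z)),2)
E
python3 - <<'E'
from h import *
p=read_camera('wrist'); s=st(); Rt=Rm(s['orientation'])
print('cam fwd',-Rm(p['attitude'])[:,2], 'in tool',-Rt.T@Rm(p['attitude'])[:,2], Rt.T@(np.array(p['xyz'])-s['tool_pos']))
print('tcp px',proj(p,s['tool_pos']),'below tcp at z=.03',proj(p,[s['tool_pos'][0],s['tool_pos'][1],.03]))
print(yawy(),tilt())
print('to above bolt z.22', d2t([.4715,.324,.22]))
# viewing pose: bolt at image centre
p0=onz(p,[320,240],.1)[0]; print('centre ray at .1 rel tcp in tool',Rt.T@(p0-s['tool_pos']))
E
```

```text
t 2.3 pos [0.2341 0.5524 0.2186] rv [ 0.625  3.079 -0.   ] op 0.0931 F [-0.9  0.3  0.6] q [ 1.08  0.13  1.49 -0.    1.52 -0.09]
cam fwd [ 0.22152472 -0.09262117 -0.97074617] in tool [-0.24007678  0.00119054  0.97075317] [ 0.06627165 -0.00072572 -0.1657779 ]
tcp px [[315.03205881 304.5907855 ]] below tcp at z=.03 [[314.162408  220.7228815]]
67.03363599306178 [-0.  0.  0.]
to above bolt z.22 [-30.77 -11.77  -0.14]
centre ray at .1 rel tcp in tool [-0.00029446  0.00386262  0.11862576]
```

Call:
drive_tool:
  plan:
    - {"claw": 0.3,"linear": [-5.1,-1.9,0],"angular": [0,0,0]}
    - {"claw": 0.3,"linear": [-5.1,-1.9,0],"angular": [0,0,0]}
    - {"claw": 0.3,"linear": [-5.1,-2.0,0],"angular": [0,0,0]}
    - {"claw": 0.3,"linear": [-5.1,-2.0,0],"angular": [0,0,0]}
    - {"claw": 0.3,"linear": [-5.1,-2.0,0],"angular": [0,0,0]}
    - {"claw": 0.3,"linear": [-5.1,-2.0,0],"angular": [0,0,0]}
    - {"claw": 0.3,"linear": [0,0,0],"angular": [0,0,0]}
    - {"claw": 0.3,"linear": [0,0,0],"angular": [0,0,0]}
  newtons: 30

```text
t: 3.3
tool_pos: [0.4696, 0.3246, 0.2186]
orientation: [-0.627, -3.078, -0.0]
force: [-0.7, 0.1, -0.1]
opening: 0.065
```

```bash
python3 - <<'E'
from h import *
s=st(); p=read_camera('wrist'); save(p,'w1'); print(yawy(),tilt())
print('exp',proj(p,[.4715,.324,.103]))
for n in ['side']:
    q=read_camera(n); save(q,'s1')
E
```

```text
t 3.3 pos [0.4696 0.3246 0.2186] rv [-0.627 -3.078 -0.   ] op 0.065 F [-0.7  0.1 -0.1] q [ 0.51  0.05  1.57  0.    1.52 -0.65]
67.06167017327797 [ 0.01 -0.03  0.  ]
exp [[314.69902498 243.53281697]]
```

View pics/w1.png

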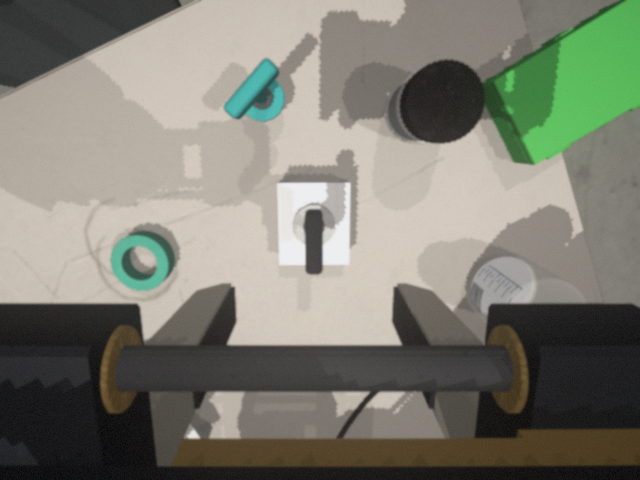

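Call:
drive_tool:
  plan:
    - {"claw": 0.3,"linear": [-0.2,0,4],"angular": [0,0,0]}
    - {"claw": 0.3,"linear": [0,0,4],"angular": [0,0,0]}
    - {"claw": 0.3,"linear": [0,0,4],"angular": [0,0,0]}
    - {"claw": 0.4,"linear": [0,0,2.35],"angular": [0,0,0]}
    - {"claw": 0.8,"linear": [0,0,0],"angular": [0,0,0]}
    - {"claw": 1,"linear": [0,0,0],"angular": [0,0,0]}
    - {"claw": 1,"linear": [0,0,0],"angular": [0,0,0]}
    - {"claw": 1,"linear": [0,0,0],"angular": [0,0,0]}
    - {"claw": 1,"linear": [0,0,0],"angular": [0,0,0]}
    - {"claw": 1,"linear": [0,0,0],"angular": [0,0,0]}
  newtons: 35

```text
t: 4.65
tool_pos: [0.472, 0.3238, 0.0758]
orientation: [0.625, 3.078, 0.001]
force: [-0.4, -0.4, 3.7]
opening: 0.0115
```

```bash
python3 - <<'E'
from h import *
s=st(); p=read_camera('wrist'); save(p,'w2'); print(yawy(),tilt())
E
```

```text
t 4.65 pos [0.472  0.3238 0.0758] rv [6.250e-01 3.078e+00 1.000e-03] op 0.0115 F [-0.4 -0.4  3.7] q [ 0.51  0.17  1.71  0.    1.26 -0.66]
67.02771052256115 [ 0.05  0.03 -0.  ]
```

View pics/w2.png

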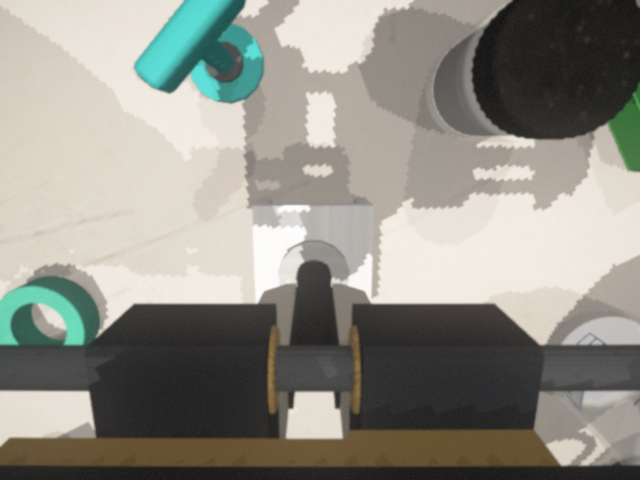

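Call:
drive_tool:
  plan:
    - {"claw": 1,"linear": [0,0,-3],"angular": [0,0,0]}
    - {"claw": 1,"linear": [0,0,-5],"angular": [0,0,0]}
    - {"claw": 1,"linear": [0,0,-5],"angular": [0,0,0]}
    - {"claw": 1,"linear": [-2.95,-4.8,0],"angular": [0,0,10.4]}
    - {"claw": 1,"linear": [0,0,0],"angular": [0,0,10.4]}
    - {"claw": 1,"linear": [0,0,0],"angular": [0,0,10.4]}
    - {"claw": 1,"linear": [0,0,0],"angular": [0,0,10.4]}
    - {"claw": 1,"linear": [0,0,0],"angular": [0,0,10.4]}
    - {"claw": 1,"linear": [0,0,0],"angular": [0,0,10.4]}
    - {"claw": 1,"linear": [0,0,0],"angular": [0,0,0]}

```text
t: 5.95
tool_pos: [0.4798, 0.2678, 0.2046]
orientation: [-2.128, -2.31, 0.001]
force: [-0.4, 0.3, -1.8]
opening: 0.0114
```

```bash
python3 - <<'E'
from h import *
s=st(); print(yawy(),tilt(),d2t([.505,.10,.21]))
E
```

```text
t 5.95 pos [0.4798 0.2678 0.2046] rv [-2.128e+00 -2.310e+00  1.000e-03] op 0.0114 F [-0.4  0.3 -1.8] q [ 0.42  0.    1.65 -0.    1.49  0.33]
4.6922667311096955 [-0.05  0.02  0.  ] [-16.93   1.14  -0.53]
```

Call:
drive_tool:
  plan:
    - {"claw": 1,"linear": [-4.3,0.3,-0.5],"angular": [0,0,0]}
    - {"claw": 1,"linear": [-4.3,0.3,0],"angular": [0,0,0]}
    - {"claw": 1,"linear": [-4.3,0.3,0],"angular": [0,0,0]}
    - {"claw": 1,"linear": [-4.0,0.2,0],"angular": [0,0,0]}
    - {"claw": 1,"linear": [0,0,0],"angular": [0,0,0]}
    - {"claw": 1,"linear": [0,0,0],"angular": [0,0,0]}

```text
t: 6.7
tool_pos: [0.5046, 0.1006, 0.21]
orientation: [-2.127, -2.311, -0.0]
force: [-0.4, 0.5, -1.3]
opening: 0.0113
```

```bash
python3 - <<'E'
from h import *
s=st(); print(yawy(),tilt()); p=read_camera('wrist'); save(p,'w3'); print(proj(p,[[.5824,.1027,.035],[.5905,.003,.138]]))
E
```

```text
t 6.7 pos [0.5046 0.1006 0.21  ] rv [-2.127 -2.311 -0.   ] op 0.0113 F [-0.4  0.5 -1.3] q [ 0.1  -0.1   1.73  0.    1.51  0.01]
4.749672684920669 [-0.02 -0.03  0.  ]
[[409.65195772 228.77617008]
 [435.9289504  415.1259266 ]]
```

View pics/w3.png

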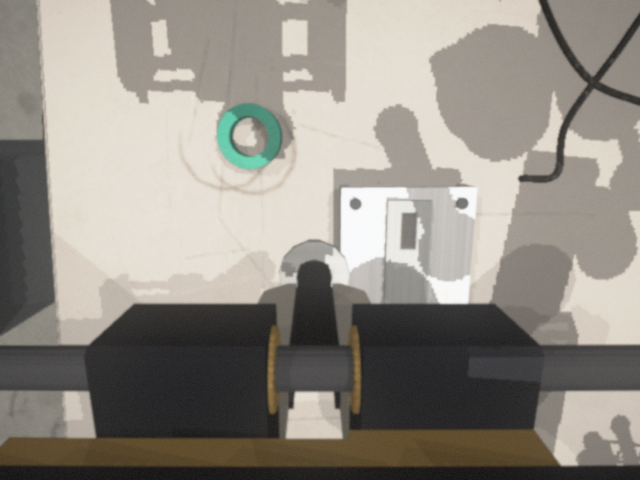

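```bash
python3 - <<'E'
import cv2
i=cv2.imread('pics/w3.png'); cv2.imwrite('pics/w3c.png',cv2.resize(i[180:305,330:490],(800,625),interpolation=cv2.INTER_CUBIC)[:600])
E
```

```text
(no output)
```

View pics/w3c.png

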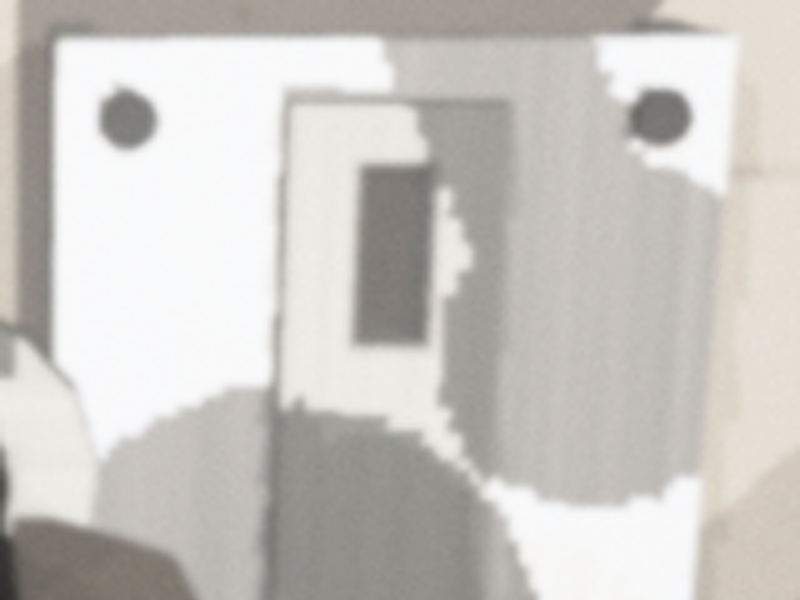

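```bash
python3 - <<'E'
from h import *
p=read_camera('wrist'); s=read_state(); Rt=Rm(s['orientation'])
o=np.array([330,180])
C=np.array([[361,163],[435,163],[428,345],[353,345]])/5+o
X=onz(p,C,.035); print(X.round(4),X.mean(0))
def a(v): return np.degrees(np.arctan2(v[1],v[0]))
print('slot dirs',a(X[0]-X[3]),a(X[1]-X[2]),np.linalg.norm(X[0]-X[3]),np.linalg.norm(X[0]-X[1]))
P=onz(p,np.array([[735,40],[697,600],[55,40],[55,330]])/5+o,.03); print('plate right',a(P[0]-P[1]),'near edge',a(P[0]-P[2])+90,P.round(4))
T=onz(p,np.array([[288,100],[262,560],[510,100]])/5+o,.035); print('tongue',a(T[0]-T[1]),a(T[2]-T[0])+90)
E
```

```text
[[0.5745 0.1158 0.035 ]
 [0.5865 0.1169 0.035 ]
 [0.5896 0.0867 0.035 ]
 [0.5773 0.0857 0.035 ]] [0.5819608  0.10126257 0.035     ]
slot dirs 95.12383709602997 95.90812054397078 0.03031423070044632 0.01195915345876193
plate right 96.11720693147244 near edge 94.83295438086813 [[0.6334 0.1402 0.03  ]
 [0.6436 0.0444 0.03  ]
 [0.5237 0.1309 0.03  ]
 [0.5285 0.0829 0.03  ]]
tongue 93.93046399244275 94.82466568210606
```

```bash
python3 - <<'E'
from h import *
p=read_camera('wrist'); save(p,'w4'); s=read_state(); Rt=Rm(s['orientation'])
th=np.linspace(0,2*np.pi,200)
h=.0386 if 0 else None
for dx in [-2,0,2]:
  for z in [0.0382,0.0432]:
    X=np.c_[dx/1000+.018*np.cos(th),.018*np.sin(th),0*th+z]@Rt.T+s['tool_pos']
    q=proj(p,X); print(dx,z,q.min(0),q.max(0))
import cv2
cv2.imwrite('pics/w4c.png',cv2.resize(p['pixels'][220:340,250:380,::-1],(780,720))[:600])
print(d2t([.582,.1015,.21]))
E
```

```text
-2 0.0382 [278.57810533 243.79083819] [350.37305552 312.16478447]
-2 0.0432 [279.35477947 241.44788998] [349.55867873 308.42838994]
0 0.0382 [278.50034994 239.82610519] [350.45711181 308.50963426]
0 0.0432 [279.28051264 237.5677881 ] [349.63902189 304.84452672]
2 0.0382 [278.42231   235.8432534] [350.54147852 304.83808185]
2 0.0432 [279.20598057 233.6703702 ] [349.71965468 301.24495004]
[-0.63  7.72  0.  ]
```

View pics/w4c.png

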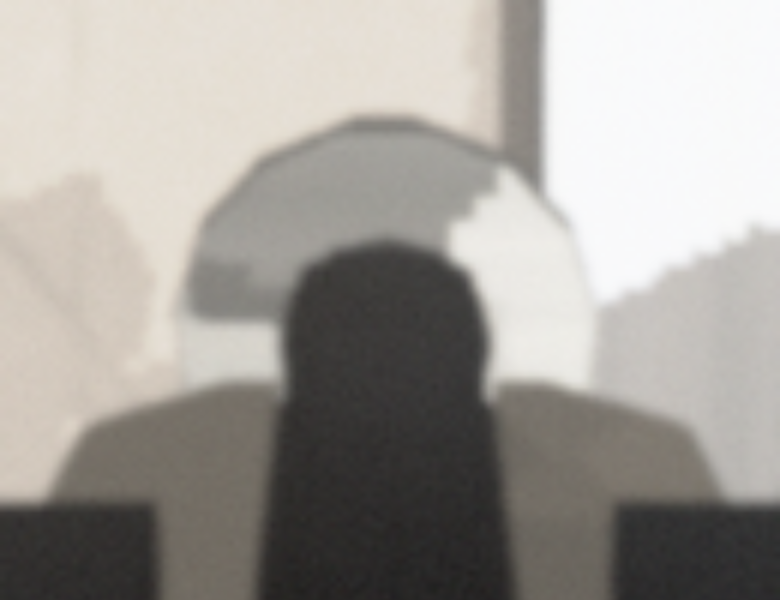

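Call:
drive_tool:
  plan:
    - {"claw": 1,"linear": [-0.3,3.85,0],"angular": [0,0,0.4]}
    - {"claw": 1,"linear": [-0.3,3.85,0],"angular": [0,0,0]}
    - {"claw": 1,"linear": [0,0,3],"angular": [0,0,0]}
    - {"claw": 1,"linear": [0,0,3],"angular": [0,0,0]}
    - {"claw": 1,"linear": [0,0,2.9],"angular": [0,0,0]}
    - {"claw": 1,"linear": [0,0,0],"angular": [0,0,0]}
    - {"claw": 1,"linear": [0,0,0],"angular": [0,0,0]}

```text
t: 7.72
tool_pos: [0.5825, 0.101, 0.1224]
orientation: [2.136, 2.303, 0.001]
force: [0.5, 0.0, -1.1]
opening: 0.0118
```

```bash
python3 - <<'E'
from h import *
s=st(); print(yawy(),tilt()); print(d2t([.582,.1015,.115]))
p=read_camera('side'); save(p,'s5')
cv2.imwrite('pics/s5c.png',cv2.resize(p['pixels'][200:320,220:380,::-1],(800,600),interpolation=cv2.INTER_CUBIC))
E
```

```text
t 7.725 pos [0.5825 0.101  0.1224] rv [2.136e+00 2.303e+00 1.000e-03] op 0.0118 F [ 0.5  0.  -1.1] q [0.08 0.17 1.62 0.   1.35 0.01]
4.302274185173109 [ 0.07 -0.    0.  ]
[ 0.05 -0.04  0.74]
```

View pics/s5c.png

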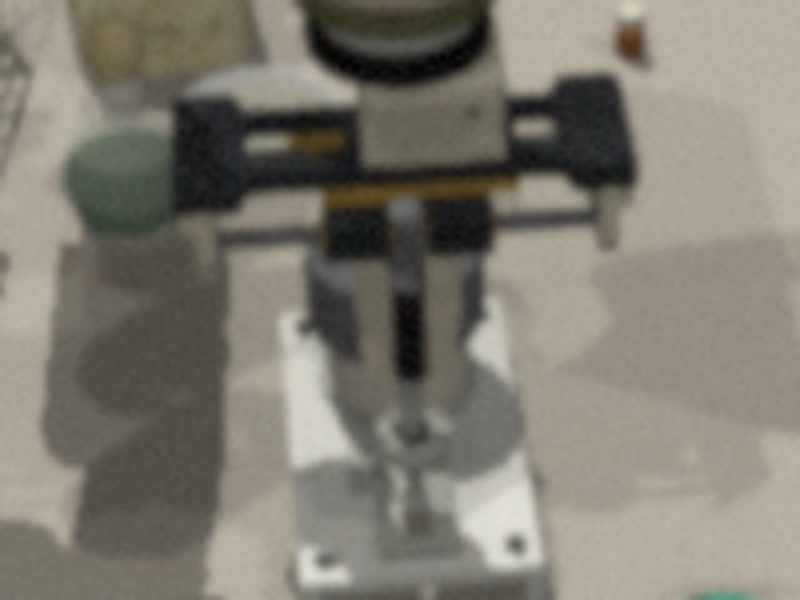

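Call:
drive_tool:
  plan:
    - {"claw": 1,"linear": [0.05,-0.05,0.8],"angular": [0,0,-0.8]}
    - {"claw": 1,"linear": [0,0,0.8],"angular": [0,0,0]}
    - {"claw": 1,"linear": [0,0,0.6],"angular": [0,0,0]}
    - {"claw": 1,"linear": [0,0,0.5],"angular": [0,0,0]}
    - {"claw": 1,"linear": [0,0,0],"angular": [0,0,0]}

```text
t: 8.4
tool_pos: [0.5809, 0.1007, 0.0934]
orientation: [-2.121, -2.316, 0.001]
force: [-0.3, -0.6, -0.9]
opening: 0.0113
```

```bash
python3 - <<'E'
from h import *
s=st(); print(yawy(),tilt(),s['wrist_torque']); print(d2t([.582,.1015,.078]))
E
```

```text
t 8.4 pos [0.5809 0.1007 0.0934] rv [-2.121e+00 -2.316e+00  1.000e-03] op 0.0113 F [-0.3 -0.6 -0.9] q [ 0.08  0.2   1.65 -0.    1.3  -0.  ]
5.02948423005534 [-0.07  0.    0.  ] [-0.00351725  0.06882917  0.00323407]
[0.07 0.12 1.54]
```

Call:
drive_tool:
  plan:
    - {"claw": 1,"linear": [0,0.05,0.5],"angular": [0,0,0]}
    - {"claw": 1,"linear": [0,0,0.5],"angular": [0,0,0]}
    - {"claw": 1,"linear": [0,0,0.5],"angular": [0,0,0]}
    - {"claw": 1,"linear": [0,0,0],"angular": [0,0,0]}
    - {"claw": 1,"linear": [0,0,0],"angular": [0,0,0]}

```text
t: 9.02
tool_pos: [0.5819, 0.1009, 0.0791]
orientation: [2.122, 2.317, 0.0]
force: [-0.2, -0.3, 0.4]
opening: 0.0116
```

```bash
python3 - <<'E'
from h import *
s=st(); print(yawy(),tilt(),s['wrist_torque'])
p=read_camera('side'); save(p,'s6')
cv2.imwrite('pics/s6c.png',cv2.resize(p['pixels'][200:320,220:380,::-1],(800,600),interpolation=cv2.INTER_CUBIC))
E
```

```text
t 9.025 pos [0.5819 0.1009 0.0791] rv [2.122 2.317 0.   ] op 0.0116 F [-0.2 -0.3  0.4] q [ 0.08  0.21  1.66 -0.    1.27 -0.  ]
5.036842316407246 [ 0.01  0.   -0.  ] [-0.05965365  0.03726204 -0.03091452]
```

View pics/s6c.png

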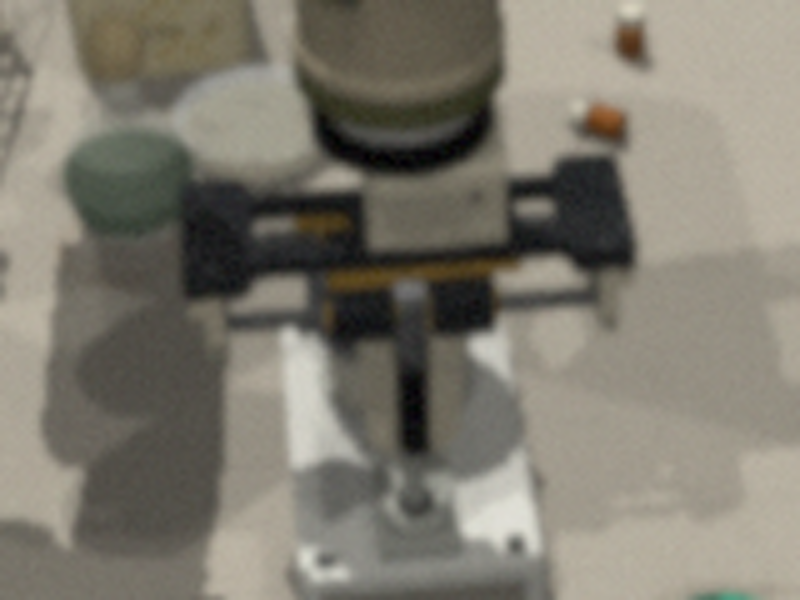

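Call:
drive_tool:
  plan:
    - {"claw": 1,"linear": [0,0,0.05],"angular": [0,0,10]}
    - {"claw": 1,"linear": [0,0,0],"angular": [0,0,10]}
    - {"claw": 1,"linear": [0,0,0],"angular": [0,0,10]}
    - {"claw": 1,"linear": [0,0,0],"angular": [0,0,10]}
    - {"claw": 1,"linear": [0,0,0],"angular": [0,0,10]}
    - {"claw": 1,"linear": [0,0,0],"angular": [0,0,10]}
    - {"claw": 1,"linear": [0,0,0],"angular": [0,0,10]}
    - {"claw": 1,"linear": [0,0,0],"angular": [0,0,10]}
    - {"claw": 1,"linear": [0,0,0],"angular": [0,0,10]}
    - {"claw": 1,"linear": [0,0,0],"angular": [0,0,0]}
    - {"claw": 1,"linear": [0,0,0],"angular": [0,0,0]}

```text
t: 10.45
tool_pos: [0.5822, 0.1009, 0.079]
orientation: [3.138, 0.144, 0.001]
force: [0.8, -0.4, 3.2]
opening: 0.0118
```

```bash
python3 - <<'E'
from h import *
s=st(); print(yawy(),tilt(),s['wrist_torque'])
print(d2t([.582,.1015,.078]))
E
```

```text
t 10.45 pos [0.5822 0.1009 0.079 ] rv [3.138e+00 1.440e-01 1.000e-03] op 0.0118 F [ 0.8 -0.4  3.2] q [ 0.08  0.21  1.66 -0.    1.27  1.56]
-84.73885738864162 [ 0.   -0.04  0.  ] [ 0.03816241  0.13671021 -0.04872118]
[-0.01 -0.06  0.1 ]
```

Call:
drive_tool:
  plan:
    - {"claw": 0.7,"linear": [0,0,0],"angular": [0,0,0]}
    - {"claw": 0.7,"linear": [0,0,0],"angular": [0,0,0]}
    - {"claw": 0.7,"linear": [0,0,0],"angular": [0,0,0]}
    - {"claw": 0.7,"linear": [0,0,-2],"angular": [0,0,0]}
    - {"claw": 0.7,"linear": [0,0,-5],"angular": [0,0,0]}
    - {"claw": 0.7,"linear": [0,0,-5],"angular": [0,0,0]}
    - {"claw": 0.7,"linear": [0,0,-2],"angular": [0,0,0]}
    - {"claw": 0.7,"linear": [0,0,0],"angular": [0,0,0]}

```text
t: 11.45
tool_pos: [0.5831, 0.101, 0.2212]
orientation: [-3.138, -0.138, -0.007]
force: [0.3, 0.2, -0.5]
opening: 0.0276
```

```bash
python3 - <<'E'
from h import *
s=st(); print(yawy(),tilt()); p=read_camera('wrist'); save(p,'w7')
p=read_camera('side'); save(p,'s7')
E
```

```text
t 11.45 pos [0.5831 0.101  0.2212] rv [-3.138 -0.138 -0.007] op 0.0276 F [ 0.3  0.2 -0.5] q [ 0.08  0.1   1.51 -0.    1.52  1.57]
-84.95347609024815 [ 0.   -0.25  0.  ]
```

View pics/w7.png

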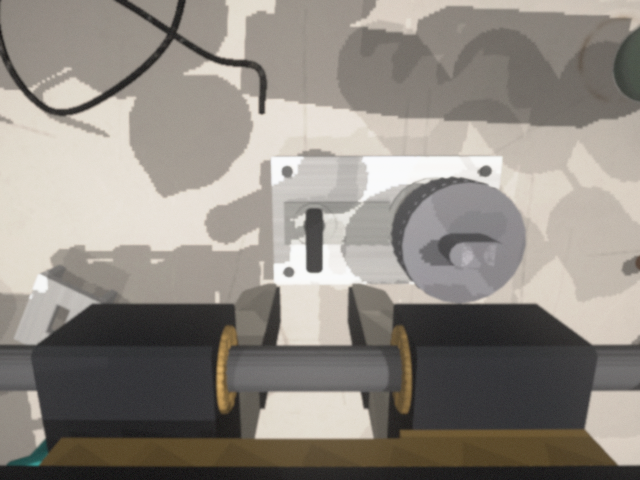

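View pics/s7.png

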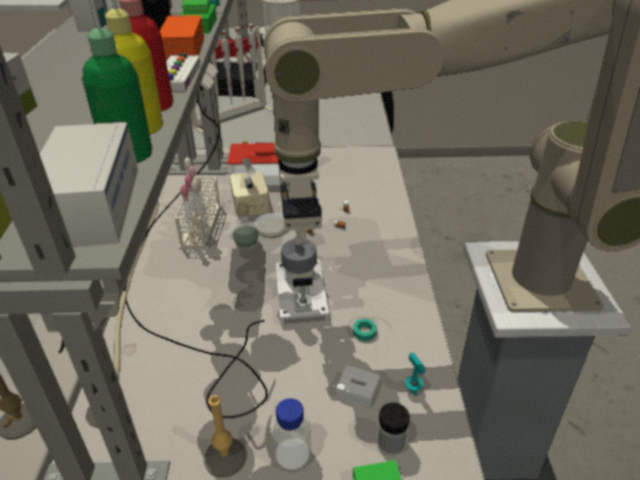

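```bash
python3 - <<'E'
from h import *
s=read_state(); p=read_camera('wrist')
print(onz(p,[[464,242],[462,243]],.112))
B=onz(p,[[437,238],[505,240],[316,208],[313,273]],.125);print(B)
for l in ['cap','cap_bar']:
  m=masks_of(p,l)
  for x in m[:2]:
    v,u=np.nonzero(x['mask']); print(l,x['p'],u.min(),u.max(),v.min(),v.max())
print(d2t([.591,.002,.22]))
cv2.imwrite('pics/w7c.png',cv2.resize(p['pixels'][170:310,385:545,::-1],(640,560),interpolation=cv2.INTER_CUBIC))
E
```

```text
[[0.59066883 0.00285922 0.112     ]
 [0.58988874 0.00404753 0.112     ]]
[[ 0.59440726  0.02495842  0.125     ]
 [ 0.59689691 -0.0174135   0.125     ]
 [ 0.6064351   0.10133258  0.125     ]
 [ 0.56498563  0.09951331  0.125     ]]
cap 0.64 392 529 173 301
cap 0.63 270 504 152 282
cap_bar 0.79 392 529 172 301
[ 0.16  9.93 -0.39]
```

View pics/w7c.png

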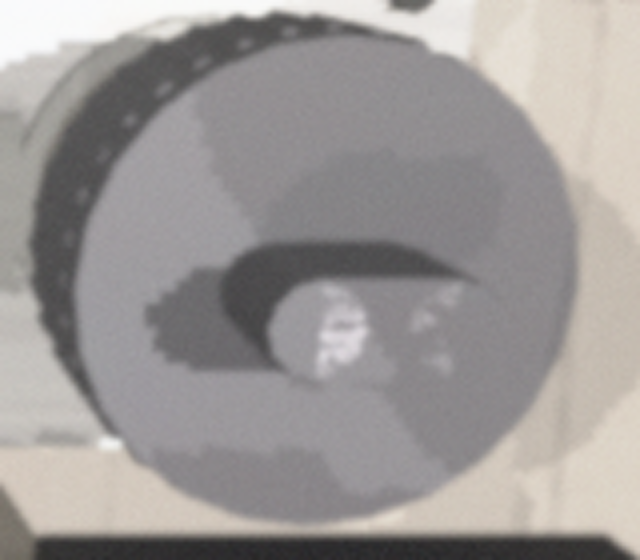

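Call:
drive_tool:
  plan:
    - {"claw": 0.5,"linear": [0.1,5,0],"angular": [0,0,0]}
    - {"claw": 0.5,"linear": [0.05,4.9,0],"angular": [0,0,-10]}
    - {"claw": 0.5,"linear": [0,0,0],"angular": [0,0,-10]}
    - {"claw": 0.5,"linear": [0,0,0],"angular": [0,0,-10]}
    - {"claw": 0.5,"linear": [0,0,0],"angular": [0,0,-10]}
    - {"claw": 0.5,"linear": [0,0,0],"angular": [0,0,-10]}
    - {"claw": 0.5,"linear": [0,0,0],"angular": [0,0,-10]}
    - {"claw": 0.5,"linear": [0,0,0],"angular": [0,0,-10]}
    - {"claw": 0.5,"linear": [0,0,0],"angular": [0,0,-10]}
    - {"claw": 0.5,"linear": [0,0,0],"angular": [0,0,-10]}
    - {"claw": 0.5,"linear": [0,0,0],"angular": [0,0,0]}
    - {"claw": 0.5,"linear": [0,0,0],"angular": [0,0,0]}

```text
t: 13.2
tool_pos: [0.5917, 0.0024, 0.2178]
orientation: [-2.126, -2.312, 0.001]
force: [-0.6, 0.2, -0.7]
opening: 0.0462
```

```bash
python3 - <<'E'
from h import *
s=st(); print(yawy(),tilt()); p=read_camera('wrist'); save(p,'w8')
print(proj(p,[.5907,.0025,.138]), d2t([.5907,.0025,.16]))
E
```

```text
t 13.2 pos [0.5917 0.0024 0.2178] rv [-2.126e+00 -2.312e+00  1.000e-03] op 0.0462 F [-0.6  0.2 -0.7] q [-0.08  0.11  1.51  0.    1.52 -0.17]
4.811713856749951 [-0.08 -0.01  0.  ]
[[312.87972929 253.32907121]] [ 0.02 -0.1   5.8 ]
```

View pics/w8.png

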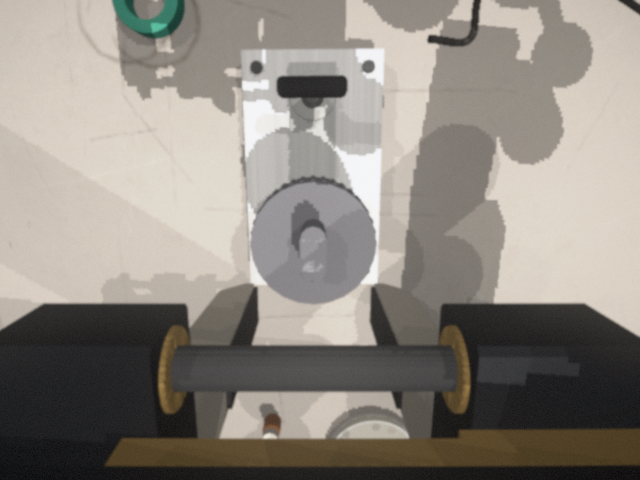

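Call:
drive_tool:
  plan:
    - {"claw": 0.5,"linear": [0,-0.1,4],"angular": [0,0,-0.2]}
    - {"claw": 0.5,"linear": [0,0,4],"angular": [0,0,0]}
    - {"claw": 0.5,"linear": [0,0,2.3],"angular": [0,0,0]}
    - {"claw": 0.7,"linear": [0,0,0],"angular": [0,0,0]}
    - {"claw": 1,"linear": [0,0,0],"angular": [0,0,0]}
    - {"claw": 1,"linear": [0,0,0],"angular": [0,0,0]}
    - {"claw": 1,"linear": [0,0,0],"angular": [0,0,0]}
    - {"claw": 1,"linear": [0,0,0],"angular": [0,0,0]}
    - {"claw": 1,"linear": [0,0,0],"angular": [0,0,0]}
  newtons: 50

```text
t: 14.38
tool_pos: [0.5917, 0.0022, 0.1165]
orientation: [2.117, 2.32, 0.001]
force: [-0.2, 0.4, 4.4]
opening: 0.0155
```

```bash
python3 - <<'E'
from h import *
s=st(); print(yawy(),tilt(),s['wrist_torque'])
E
```

```text
t 14.375 pos [0.5917 0.0022 0.1165] rv [2.117e+00 2.320e+00 1.000e-03] op 0.0155 F [-0.2  0.4  4.4] q [-0.08  0.18  1.63 -0.    1.34 -0.17]
5.233295509275006 [ 0.09  0.02 -0.  ] [-0.09725821  0.08587891 -0.03934636]
```

Call:
drive_tool:
  plan:
    - {"claw": 1,"linear": [0,0,0.3],"angular": [0,0,0]}
    - {"claw": 1,"linear": [0,0,0.2],"angular": [0,0,0]}
    - {"claw": 1,"linear": [0,0,0],"angular": [0,0,0]}
    - {"claw": 1,"linear": [0,0,0],"angular": [0,0,0]}

```text
t: 14.88
tool_pos: [0.5918, 0.0022, 0.1124]
orientation: [2.117, 2.319, 0.002]
force: [-3.3, 0.4, 13.1]
opening: 0.0155
```

Call:
drive_tool:
  plan:
    - {"claw": 1,"linear": [0,0,0],"angular": [0,0,-6]}
    - {"claw": 1,"linear": [0,0,0],"angular": [0,0,-6]}
    - {"claw": 1,"linear": [0,0,0],"angular": [0,0,-6]}
    - {"claw": 1,"linear": [0,0,0],"angular": [0,0,0]}

```text
t: 15.38
tool_pos: [0.5928, 0.0022, 0.1129]
orientation: [1.724, 2.622, 0.003]
force: [-0.8, -0.1, 11.1]
opening: 0.0157
```

```bash
python3 - <<'E'
from h import *
s=st(); print(yawy(),tilt(),s['wrist_torque'])
p=read_camera('wrist'); save(p,'w9')
p=read_camera('side'); save(p,'s9')
cv2.imwrite('pics/s9c.png',cv2.resize(p['pixels'][200:320,220:380,::-1],(800,600),interpolation=cv2.INTER_CUBIC))
E
```

```text
t 15.375 pos [0.5928 0.0022 0.1129] rv [1.724 2.622 0.003] op 0.0157 F [-0.8 -0.1 11.1] q [-0.08  0.18  1.63  0.    1.33 -0.49]
23.32840792523879 [ 0.21  0.1  -0.  ] [0.05727422 0.17185419 0.05832731]
```

View pics/w9.png

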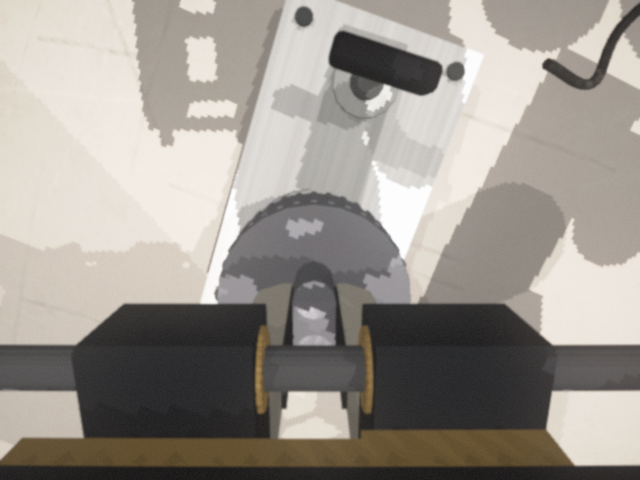

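Call:
drive_tool:
  plan:
    - {"claw": 1,"linear": [0,0,0],"angular": [0,0,-8]}
    - {"claw": 1,"linear": [0,0,0],"angular": [0,0,-8]}
    - {"claw": 1,"linear": [0,0,0],"angular": [0,0,-8]}
    - {"claw": 1,"linear": [0,0,0],"angular": [0,0,-8]}
    - {"claw": 1,"linear": [0,0,0],"angular": [0,0,-8]}
    - {"claw": 1,"linear": [0,0,0],"angular": [0,0,-8]}
    - {"claw": 1,"linear": [0,0,0],"angular": [0,0,-8]}
    - {"claw": 1,"linear": [0,0,0],"angular": [0,0,-8]}
    - {"claw": 1,"linear": [0,0,0],"angular": [0,0,-8]}
    - {"claw": 1,"linear": [0,0,0],"angular": [0,0,0]}

```text
t: 16.73
tool_pos: [0.5918, 0.0025, 0.1124]
orientation: [-0.147, 3.136, 0.0]
force: [-3.6, 0.8, 12.4]
opening: 0.0156
```

```bash
python3 - <<'E'
from h import *
s=st(); print(yawy(),tilt(),s['wrist_torque'])
p=read_camera('side'); save(p,'s10')
cv2.imwrite('pics/s10c.png',cv2.resize(p['pixels'][180:330,220:420,::-1],(800,600),interpolation=cv2.INTER_CUBIC))
E
```

```text
t 16.725 pos [0.5918 0.0025 0.1124] rv [-0.147  3.136  0.   ] op 0.0156 F [-3.6  0.8 12.4] q [-0.08  0.18  1.63  0.    1.33 -1.75]
95.36062434941302 [ 0.   0.1 -0. ] [ 0.31601144  0.87568451 -0.00214744]
```

View pics/s10c.png

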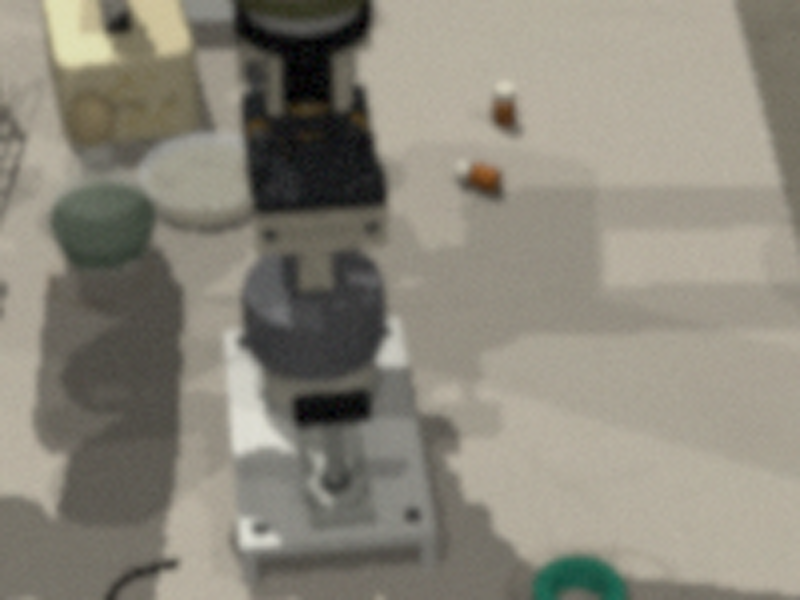

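Call:
drive_tool:
  plan:
    - {"claw": 1,"linear": [0,0,-1],"angular": [0,0,0]}
    - {"claw": 1,"linear": [0,0,-1],"angular": [0,0,0]}
    - {"claw": 1,"linear": [0,0,-2],"angular": [0,0,0]}
    - {"claw": 1,"linear": [0,0,-3],"angular": [0,0,0]}
    - {"claw": 1,"linear": [0,0,-3],"angular": [0,0,0]}
    - {"claw": 1,"linear": [0,0,0],"angular": [0,0,0]}

```text
t: 17.52
tool_pos: [0.593, 0.0021, 0.2144]
orientation: [-0.143, 3.132, -0.001]
force: [-0.1, -0.9, -1.4]
opening: 0.016
```

```bash
python3 - <<'E'
from h import *
s=st(); print(yawy(),tilt(),s['wrist_torque'], d2t([.455,0.02,.21]))
p=read_camera('side'); save(p,'s11')
cv2.imwrite('pics/s11c.png',cv2.resize(p['pixels'][180:330,220:420,::-1],(800,600),interpolation=cv2.INTER_CUBIC))
E
```

```text
t 17.525 pos [0.593  0.0021 0.2144] rv [-1.430e-01  3.132e+00 -1.000e-03] op 0.016 F [-0.1 -0.9 -1.4] q [-0.08  0.11  1.52 -0.    1.51 -1.75]
95.23424474270071 [-0.06  0.34  0.  ] [ 0.0264671  -0.04654863 -0.01429048] [13.58  3.04  0.36]
```

View pics/s11c.png

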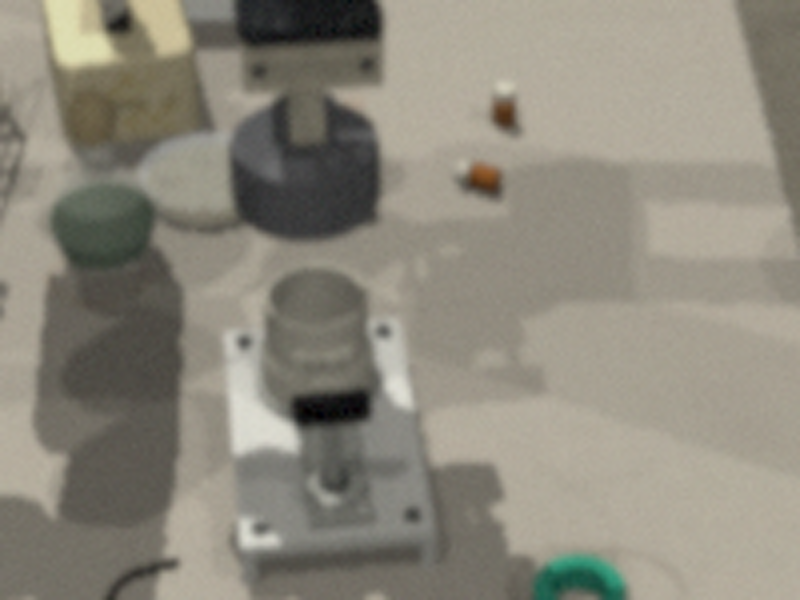

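Call:
drive_tool:
  plan:
    - {"claw": 1,"linear": [4.55,1.0,0],"angular": [0,0,0]}
    - {"claw": 1,"linear": [4.55,1.0,0],"angular": [0,0,0]}
    - {"claw": 1,"linear": [4.5,1.0,0],"angular": [0,0,0]}
    - {"claw": 1,"linear": [0,0,4],"angular": [0,0,0]}
    - {"claw": 1,"linear": [0,0,4],"angular": [0,0,0]}
    - {"claw": 1,"linear": [0,0,4],"angular": [0,0,0]}
    - {"claw": 1,"linear": [0,0,2.5],"angular": [0,0,0]}
    - {"claw": 1,"linear": [0,0,1],"angular": [0,0,0]}
    - {"claw": 1,"linear": [0,0,0.6],"angular": [0,0,0]}
    - {"claw": 1,"linear": [0,0,0],"angular": [0,0,0]}
    - {"claw": 1,"linear": [0,0,0],"angular": [0,0,0]}

```text
t: 18.95
tool_pos: [0.4538, 0.0197, 0.0507]
orientation: [-0.143, 3.137, -0.0]
force: [0.1, -0.6, -1.1]
opening: 0.0155
```

```bash
python3 - <<'E'
from h import *
s=st(); print(yawy(),tilt(),s['wrist_torque'])
E
```

```text
t 18.95 pos [0.4538 0.0197 0.0507] rv [-0.143  3.137 -0.   ] op 0.0155 F [ 0.1 -0.6 -1.1] q [-0.07 -0.12  2.06  0.    1.2  -1.73]
95.23767789408032 [-0.02  0.1   0.  ] [-0.00828734 -0.00664098 -0.00965135]
```

Call:
drive_tool:
  plan:
    - {"claw": 1,"linear": [0,0,0.3],"angular": [0,0,0]}
    - {"claw": 1,"linear": [0,0,0.2],"angular": [0,0,0]}
    - {"claw": 1,"linear": [0,0,0],"angular": [0,0,0]}
    - {"claw": 1,"linear": [0,0,0],"angular": [0,0,0]}

```text
t: 19.45
tool_pos: [0.4535, 0.0196, 0.0459]
orientation: [-0.143, 3.137, -0.0]
force: [-3.8, -0.6, 9.4]
opening: 0.0156
```

Call:
drive_tool:
  plan:
    - {"claw": 1,"linear": [0,0,-0.1],"angular": [0,0,0]}
    - {"claw": 0.6,"linear": [0,0,0],"angular": [0,0,0]}
    - {"claw": 0.6,"linear": [0,0,0],"angular": [0,0,0]}
    - {"claw": 0.6,"linear": [0,0,0],"angular": [0,0,0]}
    - {"claw": 0.6,"linear": [0,0,-4],"angular": [0,0,0]}
    - {"claw": 0.6,"linear": [0,0,-6],"angular": [0,0,0]}
    - {"claw": 0.6,"linear": [0,0,-6],"angular": [0,0,0]}
    - {"claw": 0.6,"linear": [0,0,-4],"angular": [0,0,0]}
    - {"claw": 0.6,"linear": [0,0,0],"angular": [0,0,0]}

```text
t: 20.58
tool_pos: [0.4551, 0.0196, 0.2498]
orientation: [-0.143, 3.131, -0.001]
force: [0.1, -0.0, 0.2]
opening: 0.0373
```

```bash
python3 - <<'E'
from h import *
s=st(); print(yawy(),tilt())
p=read_camera('side'); save(p,'s12')
cv2.imwrite('pics/s12c.png',cv2.resize(p['pixels'][150:330,220:460,::-1],(800,600),interpolation=cv2.INTER_CUBIC))
p=read_camera('scene'); save(p,'c12')
for l in ['vial_a']:
  for m in search_frame(p,l): print(m['at'],m['p'],proj(p,m['at']))
E
```

```text
t 20.575 pos [0.4551 0.0196 0.2498] rv [-1.430e-01  3.131e+00 -1.000e-03] op 0.0373 F [ 0.1 -0.   0.2] q [-0.07 -0.29  1.83  0.    1.59 -1.73]
95.2386415477619 [-0.07  0.42  0.  ]
[0.4571, -0.313, 0.0174] 0.63 [[427.68316316 240.56801741]]
[0.4746, -0.2295, 0.0133] 0.58 [[406.00614577 252.07215852]]
```

View pics/s12c.png

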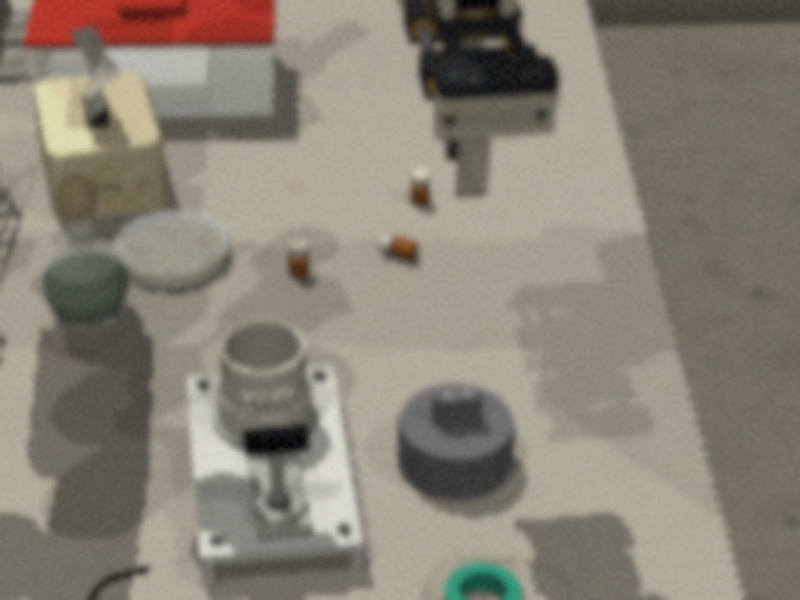

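View pics/c12.png

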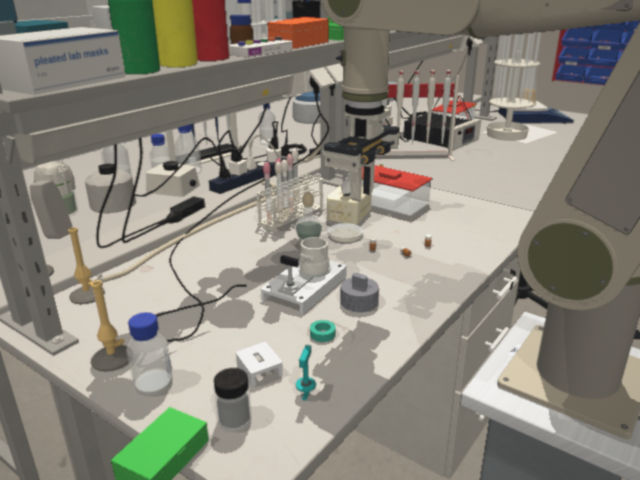

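Call:
drive_tool:
  plan:
    - {"claw": 0.5,"linear": [-0.6,-5.6,0],"angular": [0,0,0]}
    - {"claw": 0.5,"linear": [-0.6,-5.6,0],"angular": [0,0,0]}
    - {"claw": 0.5,"linear": [-0.6,-5.6,0],"angular": [0,0,0]}
    - {"claw": 0.5,"linear": [-0.6,-5.5,0],"angular": [0,0,0]}
    - {"claw": 0.5,"linear": [0,0,0],"angular": [0,0,0]}
    - {"claw": 0.5,"linear": [0,0,0],"angular": [0,0,0]}

```text
t: 21.48
tool_pos: [0.4962, -0.1996, 0.2436]
orientation: [0.142, -3.135, -0.003]
force: [-0.2, -0.3, 0.8]
opening: 0.0467
```

```bash
python3 - <<'E'
from h import *
s=st(); print(yawy(),tilt())
p=read_camera('wrist'); save(p,'w13')
for m in search_frame(p,'vial_a'): print(np.round(m['at'],4),m['p'],proj(p,m['at']))
for m in masks_of(p,'vial_a'):
    v,u=np.nonzero(m['mask']); print(m['p'],len(u),u.min(),u.max(),v.min(),v.max(),u.mean(),v.mean())
E
```

```text
t 21.475 pos [ 0.4962 -0.1996  0.2436] rv [ 1.420e-01 -3.135e+00 -3.000e-03] op 0.0467 F [-0.2 -0.3  0.8] q [-0.48 -0.05  1.63  0.    1.57 -2.14]
95.19150662012349 [ 0.13 -0.16  0.  ]
[ 0.4831 -0.2381  0.0133] 0.97 [[273.34184195 195.72141456]]
[ 0.4586 -0.3096  0.0347] 0.92 [[190.45848817 163.15539534]]
[ 0.5615 -0.2114  0.0279] 0.86 [[294.5923895  283.16608019]]
0.95 420 176 201 153 172 188.4047619047619 162.8904761904762
0.92 556 260 288 178 211 273.7140287769784 194.55575539568346
0.67 389 282 299 271 296 290.63496143958866 283.46529562982005
```

View pics/w13.png

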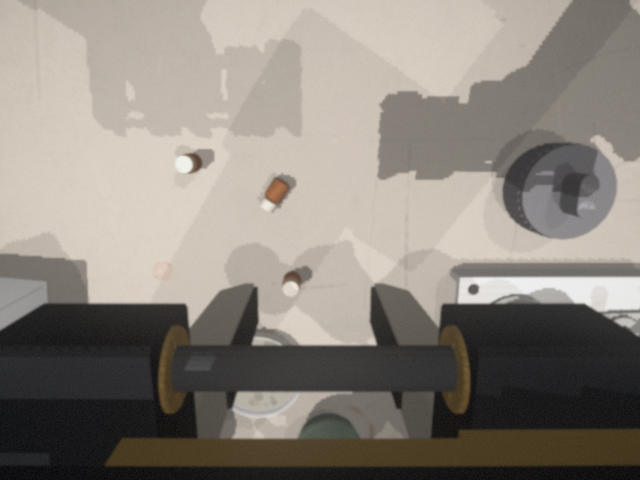

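```bash
python3 - <<'E'
from h import *
p=read_camera('wrist')
a=[[ (150,140,220,190)],[(245,165,305,220)],[(270,260,315,305)]]
im=p['pixels'][:,:,::-1]
cv2.imwrite('pics/w13v.png',np.hstack([cv2.resize(im[y:y+50,x:x+50],(400,400),interpolation=cv2.INTER_CUBIC)[:, :] for x,y in [(165,140),(250,170)]]))
cv2.imwrite('pics/w13b.png',cv2.resize(im[255:305,265:315],(400,400),interpolation=cv2.INTER_CUBIC))
E
```

```text
(no output)
```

View pics/w13v.png

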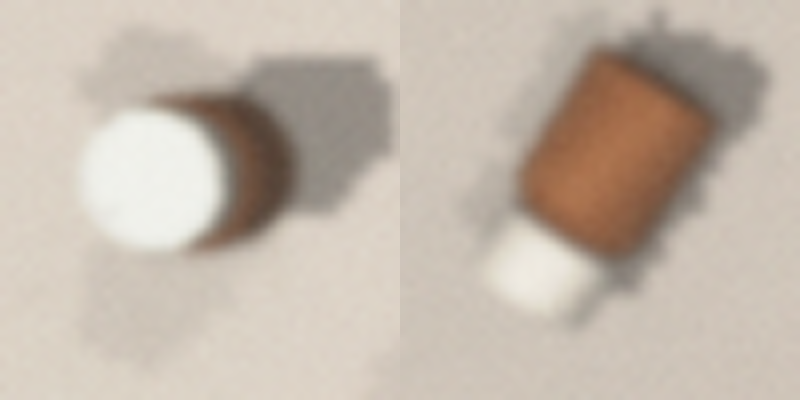

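View pics/w13b.png

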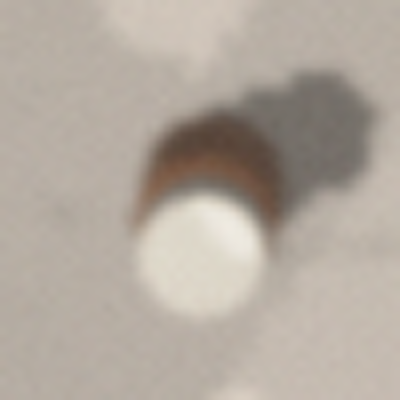

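```bash
python3 - <<'E'
from h import *
p=read_camera('wrist')
c=onz(p,[[184,162.2],[290.2,286.9]],.03); print(c)
l=onz(p,[[282.5,180.5],[264.9,206.8]],.010); d=l[1]-l[0]; print(l,l.mean(0),np.linalg.norm(d),np.degrees(np.arctan2(d[1],d[0])))
s=read_state()
print('near', d2t([c[1][0],c[1][1],.005]))
E
```

```text
[[ 0.46054535 -0.31689463  0.03      ]
 [ 0.5670746  -0.21476188  0.03      ]]
[[ 0.47043578 -0.23078283  0.01      ]
 [ 0.49664637 -0.24549537  0.01      ]] [ 0.48354108 -0.2381391   0.01      ] 0.030057506651192792 -29.306394095462377
near [-6.81 -2.22 24.07]
```

Call:
drive_tool:
  plan:
    - {"claw": 0.5,"linear": [-3.4,-1.1,3],"angular": [0,0,0]}
    - {"claw": 0.5,"linear": [-3.4,-1.1,3],"angular": [0,0,0]}
    - {"claw": 0.5,"linear": [0,0,5],"angular": [0,0,0]}
    - {"claw": 0.5,"linear": [0,0,5],"angular": [0,0,0]}
    - {"claw": 0.5,"linear": [0,0,4],"angular": [0,0,0]}
    - {"claw": 0.5,"linear": [0,0,0],"angular": [0,0,0]}
    - {"claw": 0.5,"linear": [0,0,0],"angular": [0,0,0]}

```text
t: 22.6
tool_pos: [0.568, -0.2159, 0.0477]
orientation: [-0.144, 3.136, -0.002]
force: [0.0, -0.1, 0.2]
opening: 0.0461
```

```bash
python3 - <<'E'
from h import *
s=st(); print(yawy(),tilt(),d2t([.567,-.2148,.006]))
p=read_camera('wrist'); save(p,'w14')
E
```

```text
t 22.6 pos [ 0.568  -0.2159  0.0477] rv [-1.440e-01  3.136e+00 -2.000e-03] op 0.0461 F [ 0.  -0.1  0.2] q [-0.45  0.29  1.63  0.    1.22 -2.11]
95.27392155688142 [-0.07  0.11  0.  ] [0.1  0.12 4.17]
```

View pics/w14.png

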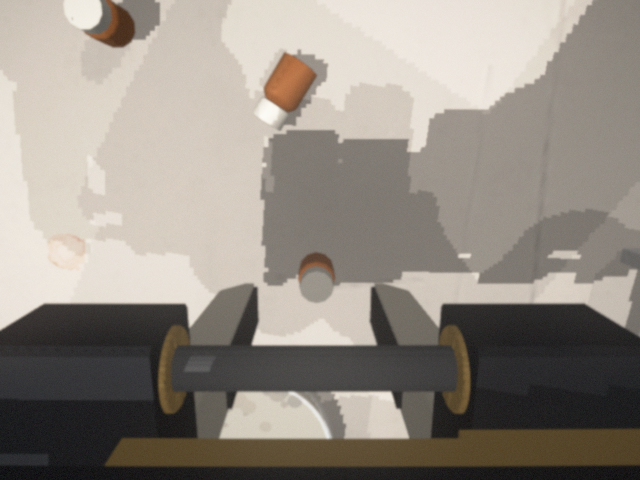

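Call:
drive_tool:
  plan:
    - {"claw": 0.5,"linear": [0.1,0.1,2],"angular": [0,0,0]}
    - {"claw": 0.5,"linear": [0,0,2.1],"angular": [0,0,0]}
    - {"claw": 0.6,"linear": [0,0,0],"angular": [0,0,0]}
    - {"claw": 1,"linear": [0,0,0],"angular": [0,0,0]}
    - {"claw": 1,"linear": [0,0,0],"angular": [0,0,0]}
    - {"claw": 1,"linear": [0,0,0],"angular": [0,0,0]}
    - {"claw": 1,"linear": [0,0,0],"angular": [0,0,0]}
    - {"claw": 1,"linear": [0,0,-4],"angular": [0,0,0]}
    - {"claw": 1,"linear": [0,0,-5],"angular": [0,0,0]}
    - {"claw": 1,"linear": [0,0,-6],"angular": [0,0,0]}
    - {"claw": 1,"linear": [0,0,0],"angular": [0,0,0]}
  newtons: 15

```text
t: 24.02
tool_pos: [0.5695, -0.2167, 0.1619]
orientation: [-0.143, 3.128, -0.009]
force: [0.7, -0.3, -0.4]
opening: 0.0177
```

```bash
python3 - <<'E'
from h import *
s=st(); print(yawy(),tilt(),d2t([.591,.0025,.15]))
p=read_camera('wrist'); save(p,'w15')
E
```

```text
t 24.025 pos [ 0.5695 -0.2167  0.1619] rv [-0.143  3.128 -0.009] op 0.0177 F [ 0.7 -0.3 -0.4] q [-0.45  0.18  1.54  0.    1.41 -2.11]
95.23649053529134 [-0.34  0.57  0.  ] [-4.13 21.64  1.11]
```

View pics/w15.png

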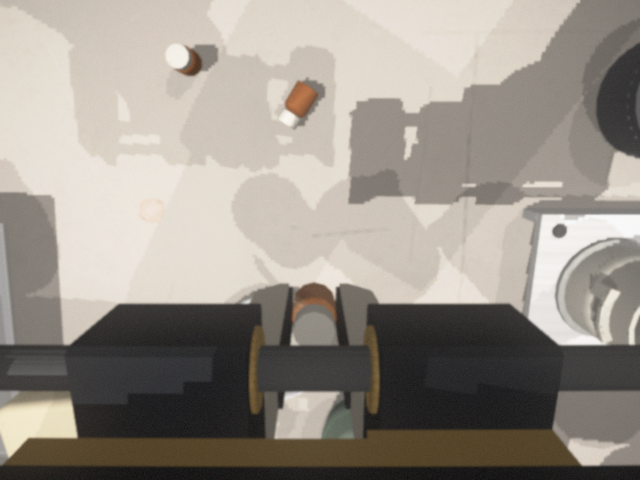

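Call:
drive_tool:
  plan:
    - {"claw": 1,"linear": [-1.05,5.4,0],"angular": [0,0,0]}
    - {"claw": 1,"linear": [-1.05,5.4,0],"angular": [0,0,0]}
    - {"claw": 1,"linear": [-1.0,5.4,0],"angular": [0,0,0]}
    - {"claw": 1,"linear": [-1.0,5.4,0],"angular": [0,0,0]}
    - {"claw": 1,"linear": [0,0,2.5],"angular": [0,0,0]}
    - {"claw": 1,"linear": [0,0,2.5],"angular": [0,0,0]}
    - {"claw": 1,"linear": [0,0,0],"angular": [0,0,0]}

```text
t: 24.95
tool_pos: [0.5836, 0.0044, 0.1002]
orientation: [0.144, -3.13, -0.002]
force: [-0.6, -1.1, 0.0]
opening: 0.0175
```

```bash
python3 - <<'E'
from h import *
s=st(); print(yawy(),tilt(),d2t([.591,.0025,.108]))
E
```

```text
t 24.95 pos [0.5836 0.0044 0.1002] rv [ 1.44e-01 -3.13e+00 -2.00e-03] op 0.0175 F [-0.6 -1.1  0. ] q [-0.08  0.18  1.65 -0.    1.32 -1.74]
95.25748311084898 [ 0.08 -0.44  0.  ] [-0.71 -0.26 -0.78]
```

Call:
drive_tool:
  plan:
    - {"claw": 1,"linear": [-0.7,-0.2,-0.7],"angular": [0,0,0]}
    - {"claw": 1,"linear": [0,0,0],"angular": [0,0,0]}
    - {"claw": 0.65,"linear": [0,0,0],"angular": [0,0,0]}
    - {"claw": 0.65,"linear": [0,0,0],"angular": [0,0,0]}
    - {"claw": 0.65,"linear": [0,0,0],"angular": [0,0,0]}
    - {"claw": 0.65,"linear": [0,0,-3],"angular": [0,0,0]}
    - {"claw": 0.65,"linear": [0,0,-6],"angular": [0,0,0]}
    - {"claw": 0.65,"linear": [0,0,-3],"angular": [0,0,0]}
    - {"claw": 0.65,"linear": [0,0,0],"angular": [0,0,0]}

```text
t: 26.08
tool_pos: [0.5959, 0.0025, 0.2355]
orientation: [-0.143, 3.132, -0.001]
force: [-0.7, -0.3, 0.5]
opening: 0.0322
```

```bash
python3 - <<'E'
from h import *
s=st(); print(yawy(),tilt(),d2t([.4835,-.238,.24]))
p=read_camera('wrist'); save(p,'w16')
E
```

```text
t 26.075 pos [0.5959 0.0025 0.2355] rv [-1.430e-01  3.132e+00 -1.000e-03] op 0.0322 F [-0.7 -0.3  0.5] q [-0.08  0.11  1.48 -0.    1.55 -1.74]
95.2411834446395 [-0.06  0.36  0.  ] [ 13.39 -22.92  -0.51]
```

View pics/w16.png

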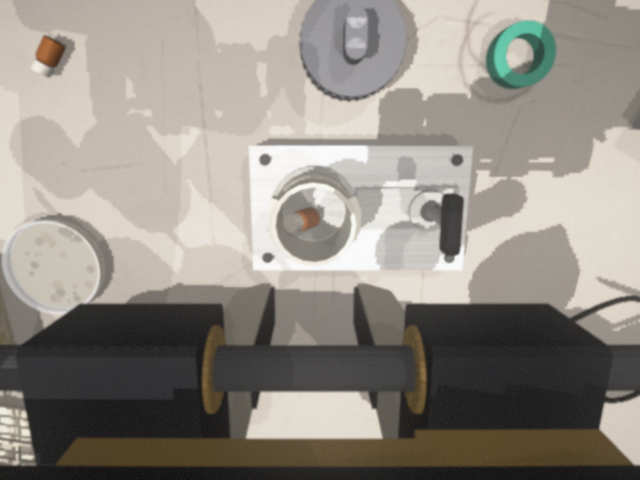

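Call:
drive_tool:
  plan:
    - {"claw": 0.5,"linear": [3.4,-5.75,0],"angular": [0,0,0]}
    - {"claw": 0.5,"linear": [3.4,-5.75,0],"angular": [0,0,0]}
    - {"claw": 0.5,"linear": [3.4,-5.75,0],"angular": [0,0,0]}
    - {"claw": 0.5,"linear": [3.4,-5.75,0],"angular": [0,0,0]}
    - {"claw": 0.5,"linear": [0,0,3],"angular": [0,0,8.6]}
    - {"claw": 0.5,"linear": [0,0,4],"angular": [0,0,8.6]}
    - {"claw": 0.5,"linear": [0,0,4],"angular": [0,0,8.6]}
    - {"claw": 0.5,"linear": [0,0,4],"angular": [0,0,8.7]}
    - {"claw": 0.5,"linear": [0,0,0],"angular": [0,0,0]}
    - {"claw": 0.5,"linear": [0,0,0],"angular": [0,0,0]}

```text
t: 27.38
tool_pos: [0.487, -0.2233, 0.0821]
orientation: [-0.788, -3.041, -0.0]
force: [1.1, 0.3, 0.1]
opening: 0.0466
```

```bash
python3 - <<'E'
from h import *
s=st(); print(yawy(),tilt(),d2t([.481,-.2365,.003]))
p=read_camera('wrist'); save(p,'w17')
E
```

```text
t 27.375 pos [ 0.487  -0.2233  0.0821] rv [-0.788 -3.041 -0.   ] op 0.0466 F [1.1 0.3 0.1] q [-0.53  0.07  1.81  0.    1.26 -1.59]
60.93415319685207 [ 0.   -0.02  0.  ] [-0.12 -1.44  7.91]
```

View pics/w17.png

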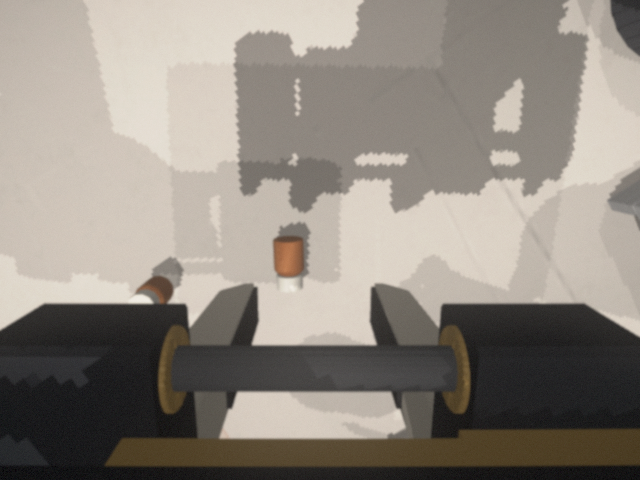

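Call:
drive_tool:
  plan:
    - {"claw": 0.5,"linear": [-0.1,-1.4,2],"angular": [0,0,0]}
    - {"claw": 0.5,"linear": [0,0,3],"angular": [0,0,0]}
    - {"claw": 0.5,"linear": [0,0,2],"angular": [0,0,0]}
    - {"claw": 0.5,"linear": [0,0,0],"angular": [0,0,0]}
    - {"claw": 0.5,"linear": [0,0,0],"angular": [0,0,0]}

```text
t: 28.05
tool_pos: [0.4824, -0.2369, 0.0137]
orientation: [0.792, 3.037, -0.001]
force: [-0.5, -0.3, 0.0]
opening: 0.0467
```

```bash
python3 - <<'E'
from h import *
s=st(); print(yawy(),tilt(),d2t([.481,-.2365,.003]))
p=read_camera('wrist'); save(p,'w18')
E
```

```text
t 28.05 pos [ 0.4824 -0.2369  0.0137] rv [ 7.920e-01  3.037e+00 -1.000e-03] op 0.0467 F [-0.5 -0.3  0. ] q [-0.55  0.16  1.85 -0.    1.13 -1.61]
60.785463244012355 [-0.01  0.17  0.  ] [ 0.14 -0.04  1.07]
```

View pics/w18.png

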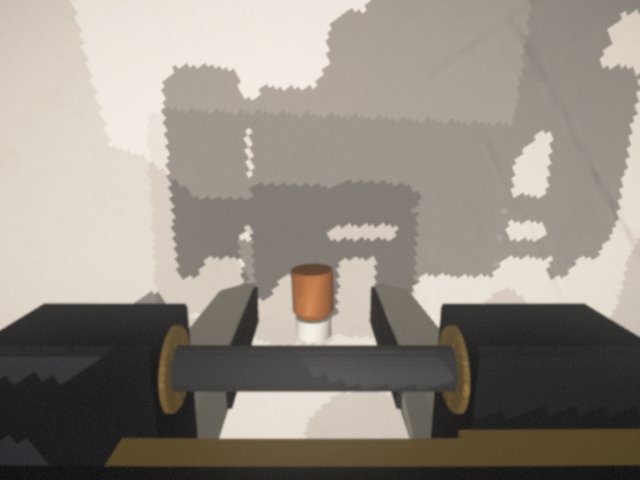

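Call:
drive_tool:
  plan:
    - {"claw": 0.5,"linear": [0.15,0,1.0],"angular": [0,0,0]}
    - {"claw": 0.6,"linear": [0,0,0],"angular": [0,0,0]}
    - {"claw": 1,"linear": [0,0,0],"angular": [0,0,0]}
    - {"claw": 1,"linear": [0,0,0],"angular": [0,0,0]}
    - {"claw": 1,"linear": [0,0,0],"angular": [0,0,0]}
    - {"claw": 1,"linear": [0,0,0],"angular": [0,0,0]}
    - {"claw": 1,"linear": [0,0,-4],"angular": [0,0,0]}
    - {"claw": 1,"linear": [0,0,-6],"angular": [0,0,0]}
    - {"claw": 1,"linear": [0,0,-6],"angular": [0,0,0]}
    - {"claw": 1,"linear": [0,0,0],"angular": [0,0,0]}
    - {"claw": 1,"linear": [0,0,0],"angular": [0,0,0]}

```text
t: 29.48
tool_pos: [0.4796, -0.2353, 0.1614]
orientation: [0.794, 3.04, -0.0]
force: [-0.0, 0.7, -0.0]
opening: 0.0173
```

```bash
python3 - <<'E'
from h import *
s=st(); print(yawy(),tilt(),d2t([.591,.0025,.16]))
p=read_camera('wrist'); save(p,'w19')
E
```

```text
t 29.475 pos [ 0.4796 -0.2353  0.1614] rv [ 0.794  3.04  -0.   ] op 0.0173 F [-0.   0.7 -0. ] q [-0.55 -0.01  1.74  0.    1.41 -1.61]
60.73515595453688 [-0.    0.01  0.  ] [ 1.91 26.19  0.14]
```

View pics/w19.png

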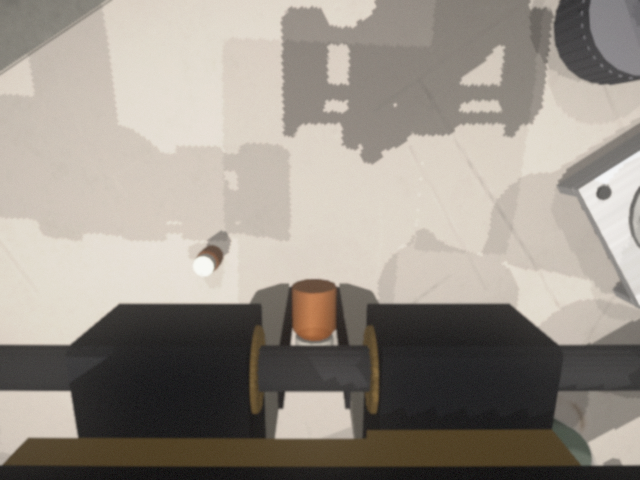

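Call:
drive_tool:
  plan:
    - {"claw": 1,"linear": [0.4,5.25,0],"angular": [0,0,0]}
    - {"claw": 1,"linear": [0.4,5.25,0],"angular": [0,0,0]}
    - {"claw": 1,"linear": [0.4,5.25,0],"angular": [0,0,0]}
    - {"claw": 1,"linear": [0.4,5.25,0],"angular": [0,0,0]}
    - {"claw": 1,"linear": [0.4,5.25,0],"angular": [0,0,0]}
    - {"claw": 1,"linear": [0,0,0],"angular": [0,0,0]}
    - {"claw": 1,"linear": [0,0,0],"angular": [0,0,0]}

```text
t: 30.4
tool_pos: [0.5893, 0.0035, 0.1594]
orientation: [-0.791, -3.037, 0.002]
force: [0.8, -0.8, 0.8]
opening: 0.0174
```

```bash
python3 - <<'E'
from h import *
s=st(); print(yawy(),tilt(),d2t([.591,.0025,.108]))
E
```

```text
t 30.4 pos [0.5893 0.0035 0.1594] rv [-7.910e-01 -3.037e+00  2.000e-03] op 0.0174 F [ 0.8 -0.8  0.8] q [-0.08  0.14  1.59 -0.    1.42 -1.14]
60.784544346633965 [-0.11 -0.18  0.  ] [-0.21  0.01  5.14]
```

Call:
drive_tool:
  plan:
    - {"claw": 1,"linear": [0,0,2.5],"angular": [0,0,0]}
    - {"claw": 1,"linear": [0,0,2.3],"angular": [0,0,0]}
    - {"claw": 1,"linear": [0,0,0],"angular": [0,0,0]}
    - {"claw": 0.65,"linear": [0,0,0],"angular": [0,0,0]}
    - {"claw": 0.65,"linear": [0,0,0],"angular": [0,0,0]}
    - {"claw": 0.65,"linear": [0,0,0],"angular": [0,0,0]}
    - {"claw": 0.65,"linear": [0,0,-3],"angular": [0,0,0]}
    - {"claw": 0.65,"linear": [0,0,-6],"angular": [0,0,0]}
    - {"claw": 0.65,"linear": [0,0,-3],"angular": [0,0,0]}
    - {"claw": 0.65,"linear": [0,0,0],"angular": [0,0,0]}

```text
t: 31.65
tool_pos: [0.5927, 0.0034, 0.238]
orientation: [0.791, 3.033, 0.002]
force: [0.4, 0.2, -1.0]
opening: 0.0329
```

```bash
python3 - <<'E'
from h import *
s=st(); print(yawy(),tilt(),d2t([.4605,-.317,.24]))
p=read_camera('wrist'); save(p,'w20')
p=read_camera('side'); save(p,'s20')
E
```

```text
t 31.65 pos [0.5927 0.0034 0.238 ] rv [7.910e-01 3.033e+00 2.000e-03] op 0.0329 F [ 0.4  0.2 -1. ] q [-0.08  0.1   1.49 -0.    1.55 -1.14]
60.7477934070687 [ 0.17  0.38 -0.  ] [ -4.12 -34.41  -0.27]
```

View pics/w20.png

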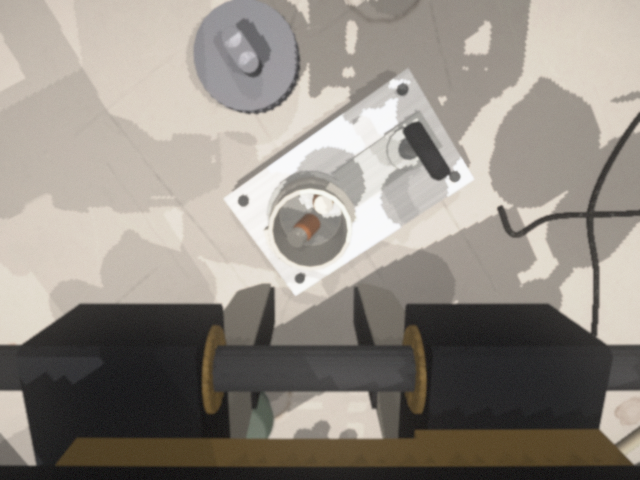

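View pics/s20.png

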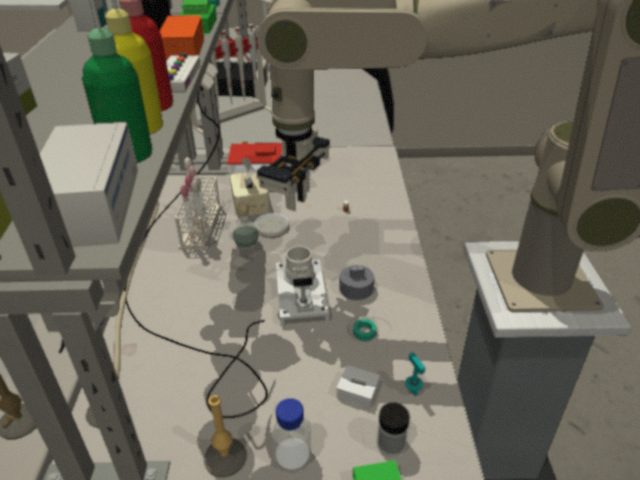

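Call:
drive_tool:
  plan:
    - {"claw": 0.5,"linear": [-0.7,-5.75,0],"angular": [0,0,0]}
    - {"claw": 0.5,"linear": [-0.7,-5.75,0],"angular": [0,0,0]}
    - {"claw": 0.5,"linear": [-0.7,-5.75,0],"angular": [0,0,0]}
    - {"claw": 0.5,"linear": [-0.7,-5.75,0],"angular": [0,0,0]}
    - {"claw": 0.5,"linear": [-0.7,-5.7,2],"angular": [0,0,0]}
    - {"claw": 0.5,"linear": [-0.6,-5.7,4],"angular": [0,0,0]}
    - {"claw": 0.5,"linear": [0,0,5],"angular": [0,0,0]}
    - {"claw": 0.5,"linear": [0,0,3],"angular": [0,0,0]}
    - {"claw": 0.5,"linear": [0,0,0],"angular": [0,0,0]}
    - {"claw": 0.5,"linear": [0,0,0],"angular": [0,0,0]}

```text
t: 33.0
tool_pos: [0.4608, -0.311, 0.0983]
orientation: [0.793, 3.04, -0.0]
force: [1.1, -1.0, -0.3]
opening: 0.0464
```

```bash
python3 - <<'E'
from h import *
s=st(); print(yawy(),tilt(),d2t([.4605,-.317,.006]))
p=read_camera('wrist'); save(p,'w21')
E
```

```text
t 33.0 pos [ 0.4608 -0.311   0.0983] rv [ 0.793  3.04  -0.   ] op 0.0464 F [ 1.1 -1.  -0.3] q [-0.69  0.1   1.74 -0.    1.3  -1.75]
60.75392039445276 [-0.  0.  0.] [-0.27 -0.53  9.23]
```

View pics/w21.png

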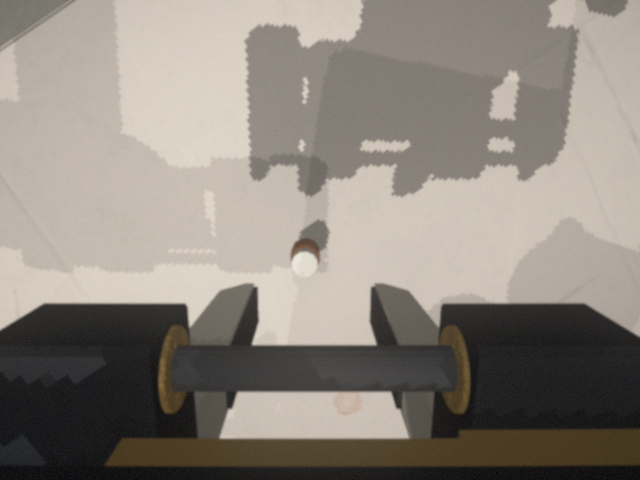

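Call:
drive_tool:
  plan:
    - {"claw": 0.5,"linear": [-0.25,-0.5,3],"angular": [0,0,0]}
    - {"claw": 0.5,"linear": [0,0,3],"angular": [0,0,0]}
    - {"claw": 0.5,"linear": [0,0,2.2],"angular": [0,0,0]}
    - {"claw": 0.5,"linear": [0,0,0.9],"angular": [0,0,0]}
    - {"claw": 0.6,"linear": [0,0,0],"angular": [0,0,0]}
    - {"claw": 1,"linear": [0,0,0],"angular": [0,0,0]}
    - {"claw": 1,"linear": [0,0,0],"angular": [0,0,0]}
    - {"claw": 1,"linear": [0,0,0],"angular": [0,0,0]}
    - {"claw": 1,"linear": [0,0,0],"angular": [0,0,0]}
    - {"claw": 1,"linear": [0,0,-4],"angular": [0,0,0]}
    - {"claw": 1,"linear": [0,0,-6],"angular": [0,0,0]}
    - {"claw": 1,"linear": [0,0,-6],"angular": [0,0,0]}

```text
t: 34.55
tool_pos: [0.4597, -0.3162, 0.168]
orientation: [-0.793, -3.039, -0.001]
force: [0.9, -0.6, -1.0]
opening: 0.0172
```

```bash
python3 - <<'E'
from h import *
s=st(); print(yawy(),tilt(),d2t([.591,.0025,.16]))
p=read_camera('wrist'); save(p,'w22')
for m in search_frame(p,'vial_a'): print(np.round(m['at'],4),m['p'],proj(p,m['at']))
E
```

```text
t 34.55 pos [ 0.4597 -0.3162  0.168 ] rv [-7.930e-01 -3.039e+00 -1.000e-03] op 0.0172 F [ 0.9 -0.6 -1. ] q [-0.69  0.05  1.67 -0.    1.43 -1.75]
60.73518365228496 [ 0.01 -0.07  0.  ] [ 4.13 34.22  0.82]
[ 0.4536 -0.3117  0.1936] 0.84 [[318.196367   311.31783045]]
```

View pics/w22.png

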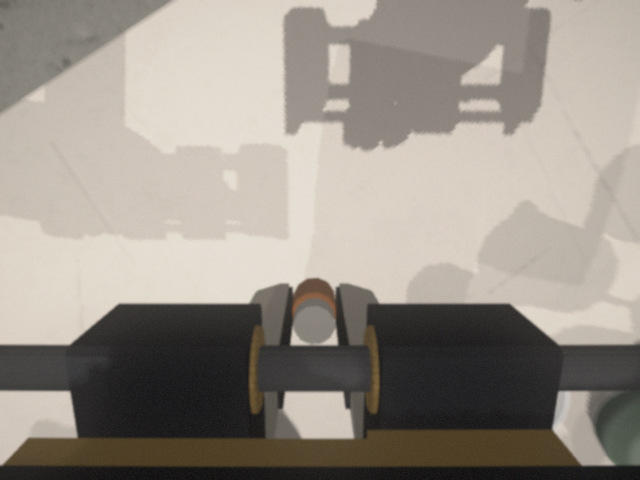

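Third vial is held. I'll move over the tub, then lower and drop it.

Call:
drive_tool:
  plan:
    - {"claw": 1,"linear": [0.7,5.7,0],"angular": [0,0,0]}
    - {"claw": 1,"linear": [0.7,5.7,0],"angular": [0,0,0]}
    - {"claw": 1,"linear": [0.7,5.7,0],"angular": [0,0,0]}
    - {"claw": 1,"linear": [0.7,5.7,0],"angular": [0,0,0]}
    - {"claw": 1,"linear": [0.7,5.7,0],"angular": [0,0,0]}
    - {"claw": 1,"linear": [0.7,5.7,0],"angular": [0,0,0]}
    - {"claw": 1,"linear": [0,0,0],"angular": [0,0,0]}
    - {"claw": 1,"linear": [0,0,0],"angular": [0,0,0]}

```text
t: 35.65
tool_pos: [0.5904, 0.0021, 0.1661]
orientation: [-0.792, -3.039, 0.001]
force: [-0.2, -0.4, -1.1]
opening: 0.0179
```

```bash
python3 - <<'E'
from h import *
s=st(); print(yawy(),tilt(),d2t([.591,.0025,.108]))
E
```

```text
t 35.65 pos [0.5904 0.0021 0.1661] rv [-7.920e-01 -3.039e+00  1.000e-03] op 0.0179 F [-0.2 -0.4 -1.1] q [-0.08  0.14  1.58 -0.    1.43 -1.14]
60.78925640311373 [-0.06 -0.05  0.  ] [-0.04  0.07  5.81]
```

Call:
drive_tool:
  plan:
    - {"claw": 1,"linear": [0,0,3],"angular": [0,0,0]}
    - {"claw": 1,"linear": [0,0,2.6],"angular": [0,0,0]}
    - {"claw": 1,"linear": [0,0,0],"angular": [0,0,0]}
    - {"claw": 0.65,"linear": [0,0,0],"angular": [0,0,0]}
    - {"claw": 0.65,"linear": [0,0,0],"angular": [0,0,0]}
    - {"claw": 0.65,"linear": [0,0,0],"angular": [0,0,0]}
    - {"claw": 0.65,"linear": [0,0,-3],"angular": [0,0,0]}
    - {"claw": 0.65,"linear": [0,0,-6],"angular": [0,0,0]}
    - {"claw": 0.65,"linear": [0,0,-4],"angular": [0,0,0]}
    - {"claw": 0.65,"linear": [0,0,0],"angular": [0,0,0]}

```text
t: 36.9
tool_pos: [0.5935, 0.0021, 0.2466]
orientation: [0.791, 3.031, 0.002]
force: [-0.6, -0.0, -0.2]
opening: 0.0326
```

```bash
python3 - <<'E'
from h import *
s=st(); print(yawy(),tilt(),d2t([.4535,.0196,.24]))
p=read_camera('wrist'); save(p,'w23')
p=read_camera('side'); save(p,'s23')
for m in search_frame(p,'vial_a'): print(np.round(m['at'],4),m['p'],proj(p,m['at']))
p=read_camera('scene'); save(p,'c23')
for m in search_frame(p,'vial_a'): print(np.round(m['at'],4),m['p'],proj(p,m['at']))
E
```

```text
t 36.9 pos [0.5935 0.0021 0.2466] rv [7.910e-01 3.031e+00 2.000e-03] op 0.0326 F [-0.6 -0.  -0.2] q [-0.08  0.09  1.48 -0.    1.56 -1.14]
60.74884154760625 [ 0.22  0.48 -0.  ] [13.07 -5.31  0.53]
```

View pics/w23.png

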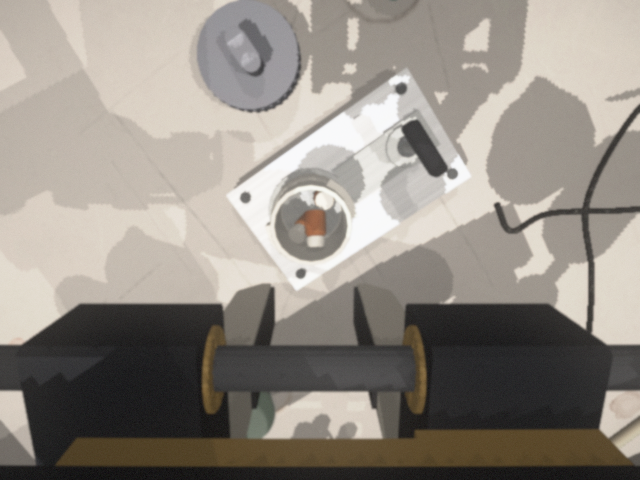

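View pics/s23.png

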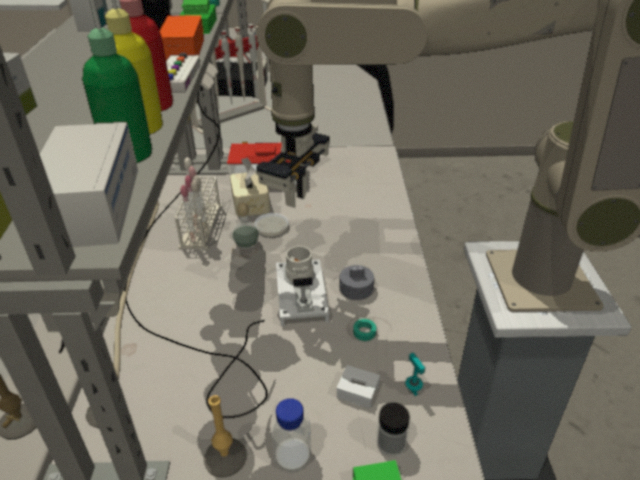

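View pics/c23.png

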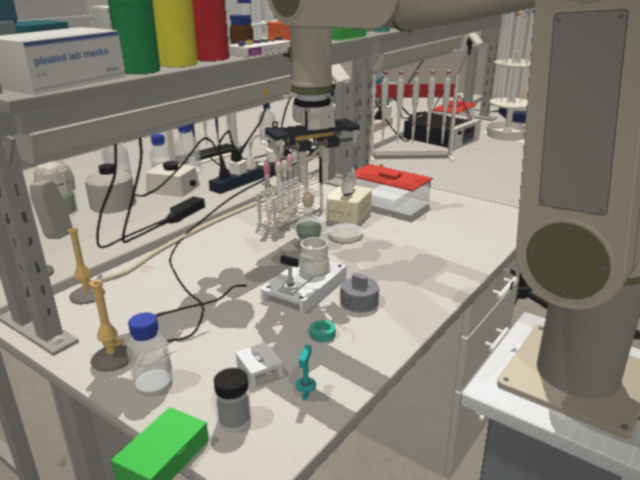

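Call:
drive_tool:
  plan:
    - {"claw": 0.5,"linear": [-3.7,-5.1,-2],"angular": [0,0,0]}
    - {"claw": 0.5,"linear": [-3.7,-5.1,-2],"angular": [0,0,0]}
    - {"claw": 0.5,"linear": [-3.7,-5.1,-2],"angular": [0,0,0]}
    - {"claw": 0.5,"linear": [-3.7,-5.1,-2],"angular": [0,0,0]}
    - {"claw": 0.5,"linear": [0,0,0],"angular": [0,0,0]}

```text
t: 37.78
tool_pos: [0.6181, -0.2391, 0.3158]
orientation: [-0.801, -3.037, 0.002]
force: [0.3, 0.4, -0.6]
opening: 0.0465
```

```bash
python3 - <<'E'
from h import *
s=st(); print(yawy(),tilt(),d2t([.4535,.0196,.24]))
p=read_camera('wrist'); save(p,'w24')
for m in search_frame(p,'vial_a'): print(np.round(m['at'],4),m['p'],proj(p,m['at']))
p=read_camera('side'); save(p,'s24')
E
```

```text
t 37.775 pos [ 0.6181 -0.2391  0.3158] rv [-8.010e-01 -3.037e+00  2.000e-03] op 0.0465 F [ 0.3  0.4 -0.6] q [-0.45  0.29  1.13 -0.    1.72 -1.5 ]
60.438670759590515 [-0.06 -0.02  0.  ] [27.08 14.39  7.58]
[0.5964 0.0008 0.0774] 0.82 [[538.44317997  57.69247759]]
[0.5826 0.0134 0.0645] 0.73 [[538.16029639  38.77529721]]
[ 0.5938 -0.0051  0.062 ] 0.59 [[522.8878551   61.52244876]]
```

View pics/w24.png

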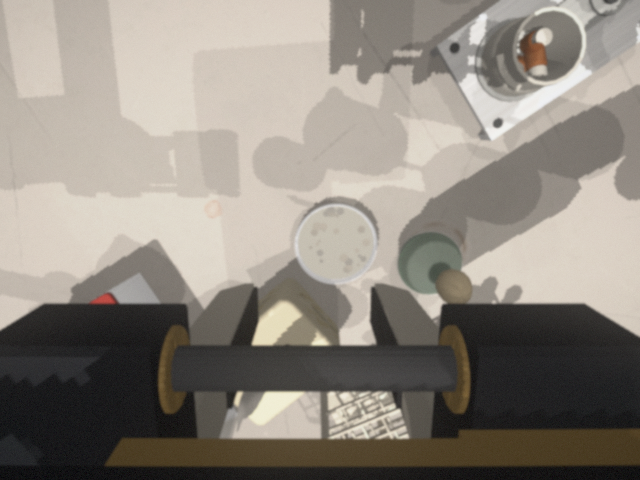

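Call:
drive_tool:
  plan:
    - {"claw": 0.5,"linear": [5.4,2.9,0],"angular": [0,0,0]}
    - {"claw": 0.5,"linear": [5.4,2.9,0],"angular": [0,0,0]}
    - {"claw": 0.5,"linear": [5.4,2.9,0],"angular": [0,0,0]}
    - {"claw": 0.5,"linear": [5.4,2.9,0],"angular": [0,0,0]}
    - {"claw": 0.5,"linear": [5.4,2.9,0],"angular": [0,0,0]}
    - {"claw": 0.5,"linear": [0,0,3],"angular": [0,0,-8.7]}
    - {"claw": 0.5,"linear": [0,0,3],"angular": [0,0,-8.7]}
    - {"claw": 0.5,"linear": [0,0,3],"angular": [0,0,-8.7]}
    - {"claw": 0.5,"linear": [0,0,3],"angular": [0,0,-8.7]}
    - {"claw": 0.5,"linear": [0,0,0],"angular": [0,0,0]}
    - {"claw": 0.5,"linear": [0,0,0],"angular": [0,0,0]}

```text
t: 39.3
tool_pos: [0.454, 0.0247, 0.1973]
orientation: [-0.148, 3.137, 0.0]
force: [1.0, -0.1, -0.4]
opening: 0.0465
```

```bash
python3 - <<'E'
from h import *
s=st(); print(yawy(),tilt(),d2t([.4535,.0196,.05]))
p=read_camera('wrist'); save(p,'w25'); print(proj(p,[[.4535,.0196,.041],[.4535,.0196,.067]]))
E
```

```text
t 39.3 pos [0.454  0.0247 0.1973] rv [-0.148  3.137  0.   ] op 0.0465 F [ 1.  -0.1 -0.4] q [-0.06 -0.26  1.9   0.    1.5  -1.72]
95.4134333877393 [ 0.    0.04 -0.  ] [ 0.1  -0.5  14.73]
[[307.54396174 227.29381012]
 [307.06057871 234.6260974 ]]
```

View pics/w25.png

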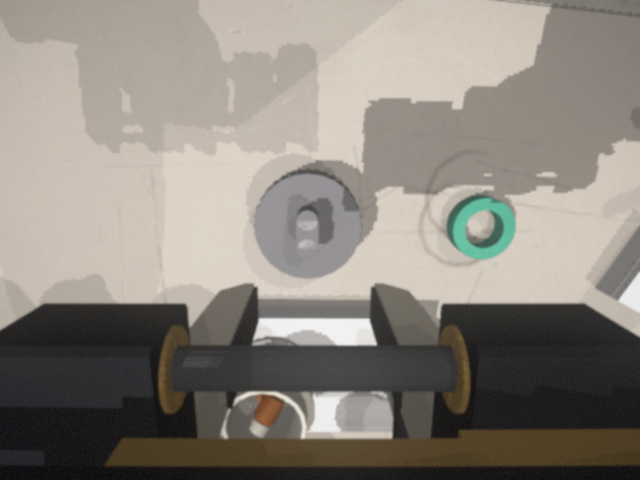

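Call:
drive_tool:
  plan:
    - {"claw": 0.5,"linear": [0.1,-0.5,4],"angular": [0,0,0]}
    - {"claw": 0.5,"linear": [0,0,4],"angular": [0,0,0]}
    - {"claw": 0.5,"linear": [0,0,4],"angular": [0,0,0]}
    - {"claw": 0.5,"linear": [0,0,2.2],"angular": [0,0,0]}
    - {"claw": 0.5,"linear": [0,0,0],"angular": [0,0,0]}
    - {"claw": 0.5,"linear": [0,0,0],"angular": [0,0,0]}

```text
t: 40.1
tool_pos: [0.4549, 0.0189, 0.0564]
orientation: [-0.15, 3.135, -0.0]
force: [0.1, -0.4, -0.4]
opening: 0.0464
```

```bash
python3 - <<'E'
from h import *
s=st(); print(yawy(),tilt(),d2t([.4535,.0196,.044]))
E
```

```text
t 40.1 pos [0.4549 0.0189 0.0564] rv [-0.15   3.135 -0.   ] op 0.0464 F [ 0.1 -0.4 -0.4] q [-0.07 -0.12  2.05  0.    1.21 -1.74]
95.49492058217962 [-0.03  0.15  0.  ] [0.14 0.09 1.24]
```

Call:
drive_tool:
  plan:
    - {"claw": 0.5,"linear": [0.15,0.1,0.6],"angular": [0,0,0.2]}
    - {"claw": 0.5,"linear": [0,0,0.6],"angular": [0,0,0]}
    - {"claw": 0.7,"linear": [0,0,0],"angular": [0,0,0]}
    - {"claw": 1,"linear": [0,0,0],"angular": [0,0,0]}
    - {"claw": 1,"linear": [0,0,0],"angular": [0,0,0]}
    - {"claw": 1,"linear": [0,0,0],"angular": [0,0,0]}
    - {"claw": 1,"linear": [0,0,0],"angular": [0,0,0]}
    - {"claw": 1,"linear": [0,0,0],"angular": [0,0,0]}
  newtons: 50

```text
t: 41.1
tool_pos: [0.4521, 0.0198, 0.0427]
orientation: [-0.146, 3.138, -0.0]
force: [-0.7, 0.7, 1.1]
opening: 0.0157
```

```bash
python3 - <<'E'
from h import *
s=st(); print(yawy(),tilt(),d2t([.4535,.0196,.044]),s['wrist_torque'])
E
```

```text
t 41.1 pos [0.4521 0.0198 0.0427] rv [-0.146  3.138 -0.   ] op 0.0157 F [-0.7  0.7  1.1] q [-0.07 -0.11  2.07 -0.    1.19 -1.73]
95.3344279000308 [-0.    0.02  0.  ] [-0.14 -0.03 -0.13] [ 0.02977592  0.06679991 -0.02966574]
```

Call:
drive_tool:
  plan:
    - {"claw": 1,"linear": [0,0,-3],"angular": [0,0,0]}
    - {"claw": 1,"linear": [0,0,-5],"angular": [0,0,0]}
    - {"claw": 1,"linear": [0,0,-5],"angular": [0,0,0]}
    - {"claw": 1,"linear": [0,0,-3],"angular": [0,0,0]}
    - {"claw": 1,"linear": [0,0,0],"angular": [0,0,0]}
    - {"claw": 1,"linear": [-4.55,-1.0,0],"angular": [0,0,0]}
    - {"claw": 1,"linear": [-4.5,-1.0,0],"angular": [0,0,0]}
    - {"claw": 1,"linear": [-4.5,-1.0,0],"angular": [0,0,0]}
    - {"claw": 1,"linear": [0,0,0],"angular": [0,0,0]}
    - {"claw": 1,"linear": [0,0,0],"angular": [0,0,0]}

```text
t: 42.35
tool_pos: [0.5882, 0.0027, 0.1999]
orientation: [0.146, -3.134, -0.001]
force: [0.7, 0.1, -0.3]
opening: 0.0157
```

```bash
python3 - <<'E'
from h import *
s=st(); print(yawy(),tilt(),d2t([.5905,.0025,.16]),s['wrist_torque'])
p=read_camera('side'); save(p,'s26')
cv2.imwrite('pics/s26c.png',cv2.resize(p['pixels'][180:330,220:420,::-1],(800,600),interpolation=cv2.INTER_CUBIC))
E
```

```text
t 42.35 pos [0.5882 0.0027 0.1999] rv [ 1.460e-01 -3.134e+00 -1.000e-03] op 0.0157 F [ 0.7  0.1 -0.3] q [-0.08  0.11  1.54  0.    1.49 -1.75]
95.33410041320614 [ 0.04 -0.24  0.  ] [-0.24 -0.04  3.99] [ 0.02636027 -0.00529176  0.02076373]
```

View pics/s26c.png

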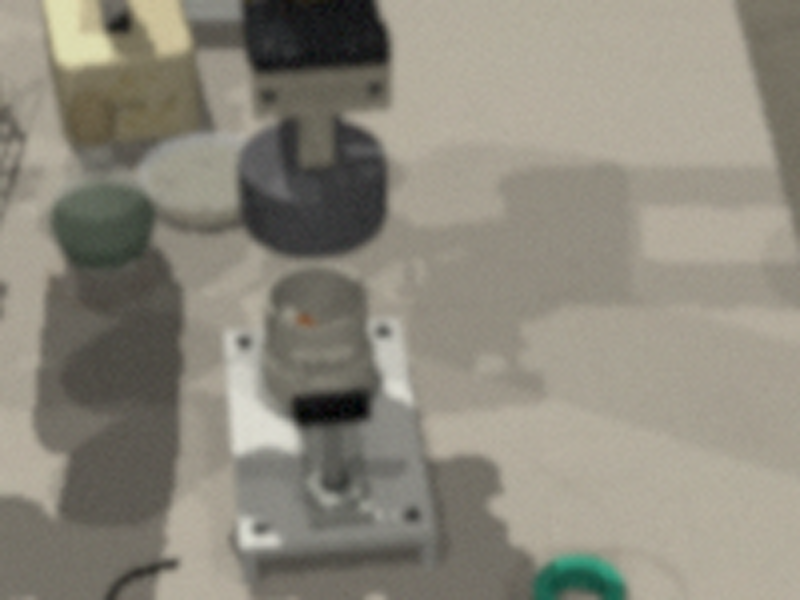

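Call:
drive_tool:
  plan:
    - {"claw": 1,"linear": [-0.2,0,2],"angular": [0,0,0]}
    - {"claw": 1,"linear": [0,0,2],"angular": [0,0,0]}
    - {"claw": 1,"linear": [0,0,1],"angular": [0,0,0]}
    - {"claw": 1,"linear": [0,0,0],"angular": [0,0,0]}
    - {"claw": 1,"linear": [0,0,0],"angular": [0,0,0]}

```text
t: 43.02
tool_pos: [0.5919, 0.0027, 0.1531]
orientation: [-0.146, 3.137, -0.0]
force: [0.4, -0.6, -2.1]
opening: 0.0157
```

```bash
python3 - <<'E'
from h import *
s=st(); print(yawy(),tilt(),d2t([.5905,.0025,.116]),s['wrist_torque'])
E
```

```text
t 43.025 pos [0.5919 0.0027 0.1531] rv [-0.146  3.137 -0.   ] op 0.0157 F [ 0.4 -0.6 -2.1] q [-0.08  0.15  1.59  0.    1.4  -1.75]
95.33421459793402 [-0.01  0.05  0.  ] [ 0.14 -0.    3.71] [-0.01737278 -0.03898392  0.00316184]
```

Call:
drive_tool:
  plan:
    - {"claw": 1,"linear": [0.12,0,0.5],"angular": [0,0,0]}
    - {"claw": 1,"linear": [0,0,0.7],"angular": [0,0,0]}
    - {"claw": 1,"linear": [0,0,0.7],"angular": [0,0,0]}
    - {"claw": 1,"linear": [0,0,0.6],"angular": [0,0,0]}
    - {"claw": 1,"linear": [0,0,0],"angular": [0,0,0]}

```text
t: 43.65
tool_pos: [0.5898, 0.0026, 0.1265]
orientation: [0.146, -3.137, -0.0]
force: [-0.8, -0.4, -1.6]
opening: 0.0156
```

```bash
python3 - <<'E'
from h import *
s=st(); print(yawy(),tilt(),d2t([.5905,.0025,.116]),s['wrist_torque'])
E
```

```text
t 43.65 pos [0.5898 0.0026 0.1265] rv [ 0.146 -3.137 -0.   ] op 0.0156 F [-0.8 -0.4 -1.6] q [-0.08  0.17  1.62 -0.    1.36 -1.75]
95.33772173587616 [ 0.01 -0.08  0.  ] [-0.07 -0.02  1.05] [0.04654619 0.02091329 0.01124062]
```

Call:
drive_tool:
  plan:
    - {"claw": 1,"linear": [-0.05,0,0.6],"angular": [0,0,0]}
    - {"claw": 1,"linear": [0,0,0.5],"angular": [0,0,0]}
    - {"claw": 1,"linear": [0,0,0],"angular": [0,0,0]}
    - {"claw": 1,"linear": [0,0,0],"angular": [0,0,0]}

```text
t: 44.15
tool_pos: [0.5904, 0.0026, 0.116]
orientation: [0.146, -3.137, 0.0]
force: [-2.6, -1.7, -3.0]
opening: 0.0156
```

```bash
python3 - <<'E'
from h import *
s=st(); print(yawy(),tilt(),s['wrist_torque'])
E
```

```text
t 44.15 pos [0.5904 0.0026 0.116 ] rv [ 0.146 -3.137  0.   ] op 0.0156 F [-2.6 -1.7 -3. ] q [-0.08  0.18  1.63 -0.    1.34 -1.75]
95.33639653975845 [ 0.   -0.06  0.  ] [-0.1616101   0.57776128  0.01679312]
```

Call:
drive_tool:
  plan:
    - {"claw": 1,"linear": [0,0,0.3],"angular": [0,0,0]}
    - {"claw": 1,"linear": [0,0,0.3],"angular": [0,0,0]}
    - {"claw": 1,"linear": [0,0,0],"angular": [0,0,0]}
    - {"claw": 1,"linear": [0,0,0],"angular": [0,0,0]}

```text
t: 44.65
tool_pos: [0.5907, 0.0025, 0.1117]
orientation: [0.146, -3.138, 0.0]
force: [-9.0, -2.0, 7.0]
opening: 0.016
```

Call:
drive_tool:
  plan:
    - {"claw": 1,"linear": [0.08,0,0.15],"angular": [0,0,0]}
    - {"claw": 1,"linear": [0,0,0.1],"angular": [0,0,0]}
    - {"claw": 1,"linear": [0,0,0],"angular": [0,0,0]}
    - {"claw": 1,"linear": [0,0,0],"angular": [0,0,0]}

```text
t: 45.15
tool_pos: [0.5907, 0.0025, 0.1105]
orientation: [-0.146, 3.136, -0.001]
force: [-9.0, 0.0, 13.0]
opening: 0.0156
```

Call:
drive_tool:
  plan:
    - {"claw": 1,"linear": [0.05,0,0.02],"angular": [0,0,8]}
    - {"claw": 1,"linear": [0,0,0],"angular": [0,0,8]}
    - {"claw": 1,"linear": [0,0,0],"angular": [0,0,8]}
    - {"claw": 1,"linear": [0,0,0],"angular": [0,0,0]}

```text
t: 45.65
tool_pos: [0.5911, 0.0017, 0.1105]
orientation: [0.512, 3.096, -0.001]
force: [-5.6, -3.8, 9.9]
opening: 0.0153
```

```bash
python3 - <<'E'
from h import *
s=st(); print(yawy(),tilt(),s['wrist_torque'])
p=read_camera('side'); save(p,'s27')
cv2.imwrite('pics/s27c.png',cv2.resize(p['pixels'][200:320,220:380,::-1],(800,600),interpolation=cv2.INTER_CUBIC))
E
```

```text
t 45.65 pos [0.5911 0.0017 0.1105] rv [ 5.120e-01  3.096e+00 -1.000e-03] op 0.0153 F [-5.6 -3.8  9.9] q [-0.08  0.18  1.64 -0.    1.32 -1.33]
71.20554275238788 [-0.01  0.22  0.  ] [-0.70266057  1.27902663  0.02502265]
```

View pics/s27c.png

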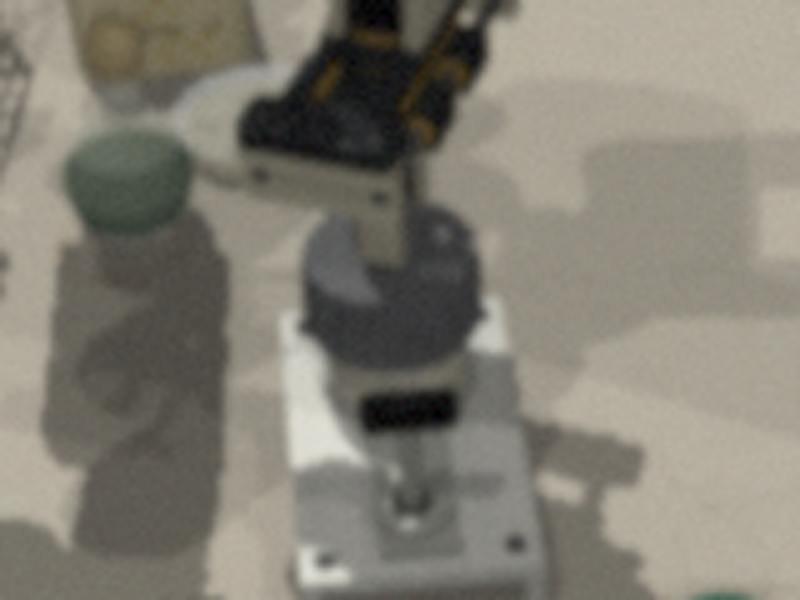

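Call:
drive_tool:
  plan:
    - {"claw": 1,"linear": [0,0,0.1],"angular": [0,0,4]}
    - {"claw": 1,"linear": [0,0,0],"angular": [0,0,0]}
    - {"claw": 1,"linear": [0,0,0],"angular": [0,0,0]}

```text
t: 46.08
tool_pos: [0.591, 0.0019, 0.1096]
orientation: [0.617, 3.077, -0.001]
force: [-7.0, -3.2, 10.6]
opening: 0.0153
```

Call:
drive_tool:
  plan:
    - {"claw": 1,"linear": [0,0,0.05],"angular": [0,0,6]}
    - {"claw": 1,"linear": [0,0,0],"angular": [0,0,7]}
    - {"claw": 1,"linear": [0,0,0],"angular": [0,0,7]}
    - {"claw": 1,"linear": [0,0,0],"angular": [0,0,7]}
    - {"claw": 1,"linear": [0,0,0],"angular": [0,0,0]}

```text
t: 46.7
tool_pos: [0.5916, 0.002, 0.1096]
orientation: [1.32, 2.845, 0.002]
force: [-5.5, -1.7, 13.1]
opening: 0.0157
```

```bash
python3 - <<'E'
from h import *
s=st(); print(yawy(),tilt(),s['wrist_torque'])
E
```

```text
t 46.7 pos [0.5916 0.002  0.1096] rv [1.320e+00 2.845e+00 2.000e-03] op 0.0157 F [-5.5 -1.7 13.1] q [-0.08  0.18  1.64 -0.    1.32 -0.78]
40.23410651562435 [ 0.18  0.23 -0.  ] [-0.49046575  1.10935758 -0.0099193 ]
```

Call:
drive_tool:
  plan:
    - {"claw": 1,"linear": [0,0,0],"angular": [0,0,7]}
    - {"claw": 1,"linear": [0,0,0],"angular": [0,0,7]}
    - {"claw": 1,"linear": [0,0,0],"angular": [0,0,7]}
    - {"claw": 1,"linear": [0,0,0],"angular": [0,0,7]}
    - {"claw": 1,"linear": [0,0,0],"angular": [0,0,6]}
    - {"claw": 1,"linear": [0,0,0],"angular": [0,0,0]}
    - {"claw": 1,"linear": [0,0,0],"angular": [0,0,0]}

```text
t: 47.58
tool_pos: [0.5922, 0.002, 0.1098]
orientation: [2.092, 2.337, 0.005]
force: [-3.4, -1.8, 11.5]
opening: 0.0156
```

```bash
python3 - <<'E'
from h import *
s=st(); print(yawy(),tilt(),s['wrist_torque'])
E
```

```text
t 47.575 pos [0.5922 0.002  0.1098] rv [2.092 2.337 0.005] op 0.0156 F [-3.4 -1.8 11.5] q [-0.08  0.18  1.64 -0.    1.32 -0.19]
6.327282353203825 [ 0.35  0.1  -0.  ] [-0.47661472  0.78519496 -0.00341515]
```

Call:
drive_tool:
  plan:
    - {"claw": 1,"linear": [0,0,0],"angular": [0,0,1.5]}
    - {"claw": 1,"linear": [0,0,0],"angular": [0,0,1]}
    - {"claw": 1,"linear": [0,0,0],"angular": [0,0,0]}
    - {"claw": 1,"linear": [0,0,0],"angular": [0,0,0]}

```text
t: 48.08
tool_pos: [0.5921, 0.0021, 0.1097]
orientation: [2.142, 2.291, 0.005]
force: [-3.5, -2.0, 11.5]
opening: 0.0157
```

```bash
python3 - <<'E'
from h import *
s=st(); print(yawy(),tilt(),s['wrist_torque'])
p=read_camera('wrist'); save(p,'w28')
E
```

```text
t 48.075 pos [0.5921 0.0021 0.1097] rv [2.142 2.291 0.005] op 0.0157 F [-3.5 -2.  11.5] q [-0.08  0.18  1.64 -0.    1.32 -0.15]
3.845751135176025 [ 0.34  0.08 -0.  ] [-0.35619388  0.80537814  0.16175595]
```

View pics/w28.png

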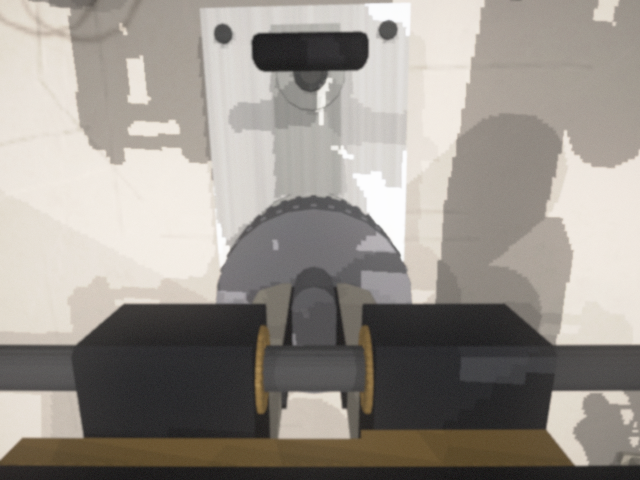

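Call:
drive_tool:
  plan:
    - {"claw": 1,"linear": [0,0,0],"angular": [0,0,1.5]}
    - {"claw": 1,"linear": [0,0,0],"angular": [0,0,0]}

```text
t: 48.38
tool_pos: [0.592, 0.0022, 0.1097]
orientation: [2.173, 2.263, 0.005]
force: [-3.2, -1.7, 12.5]
opening: 0.0156
```

```bash
python3 - <<'E'
from h import *
s=st(); print(yawy(),tilt(),s['wrist_torque'])
E
```

```text
t 48.375 pos [0.592  0.0022 0.1097] rv [2.173 2.263 0.005] op 0.0156 F [-3.2 -1.7 12.5] q [-0.08  0.18  1.64 -0.    1.32 -0.12]
2.3346898611122042 [ 0.32  0.06 -0.  ] [-0.32841483  1.06076579  0.22937716]
```

Call:
drive_tool:
  plan:
    - {"claw": 1,"linear": [0,0,-0.2],"angular": [0,0,0]}
    - {"claw": 1,"linear": [0,0,-0.2],"angular": [0,0,0]}
    - {"claw": 1,"linear": [0,0,0],"angular": [0,0,0]}
    - {"claw": 1,"linear": [0,0,0],"angular": [0,0,0]}

```text
t: 48.88
tool_pos: [0.5917, 0.0023, 0.1128]
orientation: [2.173, 2.263, 0.005]
force: [-2.3, -1.2, 6.9]
opening: 0.0156
```

```bash
python3 - <<'E'
from h import *
s=st(); print(yawy(),tilt(),s['wrist_torque'])
E
```

```text
t 48.875 pos [0.5917 0.0023 0.1128] rv [2.173 2.263 0.005] op 0.0156 F [-2.3 -1.2  6.9] q [-0.08  0.18  1.63 -0.    1.33 -0.12]
2.3400284560895384 [ 0.29  0.04 -0.  ] [-0.22632177  0.45048065  0.11090927]
```

Call:
drive_tool:
  plan:
    - {"claw": 1,"linear": [0,0,-0.2],"angular": [0,0,0]}
    - {"claw": 1,"linear": [0,0,-0.2],"angular": [0,0,0]}
    - {"claw": 1,"linear": [0,0,0],"angular": [0,0,0]}
    - {"claw": 1,"linear": [0,0,0],"angular": [0,0,0]}

```text
t: 49.38
tool_pos: [0.5909, 0.0024, 0.1138]
orientation: [2.174, 2.265, 0.003]
force: [7.4, -0.8, -8.8]
opening: 0.0155
```

```bash
python3 - <<'E'
from h import *
s=st(); print(yawy(),tilt(),s['wrist_torque'])
E
```

```text
t 49.375 pos [0.5909 0.0024 0.1138] rv [2.174 2.265 0.003] op 0.0155 F [ 7.4 -0.8 -8.8] q [-0.08  0.18  1.63  0.    1.33 -0.12]
2.3305289812256484 [ 0.17  0.01 -0.  ] [-0.28749336 -1.58174016 -0.01755648]
```

Call:
drive_tool:
  plan:
    - {"claw": 1,"linear": [0,0,0.2],"angular": [0,0,0]}
    - {"claw": 1,"linear": [0,0,0],"angular": [0,0,-2.5]}
    - {"claw": 1,"linear": [0,0,0],"angular": [0,0,0]}
    - {"claw": 1,"linear": [0,0,0],"angular": [0,0,0]}

```text
t: 49.88
tool_pos: [0.5905, 0.0026, 0.1132]
orientation: [2.126, 2.311, 0.002]
force: [3.0, 0.0, 4.1]
opening: 0.0154
```

```bash
python3 - <<'E'
from h import *
s=st(); print(yawy(),tilt(),s['wrist_torque'])
E
```

```text
t 49.875 pos [0.5905 0.0026 0.1132] rv [2.126e+00 2.311e+00 2.000e-03] op 0.0154 F [3.  0.  4.1] q [-0.08  0.18  1.63  0.    1.33 -0.17]
4.788476069977362 [ 0.13  0.01 -0.  ] [-0.07163679 -0.43319157  0.0338736 ]
```

Now at about the nominal angle; a small further anticlockwise test to feel the tooth.

Call:
drive_tool:
  plan:
    - {"claw": 1,"linear": [0,0,0],"angular": [0,0,-2]}
    - {"claw": 1,"linear": [0,0,0],"angular": [0,0,-2]}
    - {"claw": 1,"linear": [0,0,0],"angular": [0,0,0]}

```text
t: 50.25
tool_pos: [0.5898, 0.0026, 0.1127]
orientation: [2.042, 2.387, 0.001]
force: [0.7, 1.3, 6.1]
opening: 0.0157
```

```bash
python3 - <<'E'
from h import *
s=st(); print(yawy(),tilt(),s['wrist_torque'])
E
```

```text
t 50.25 pos [0.5898 0.0026 0.1127] rv [2.042e+00 2.387e+00 1.000e-03] op 0.0157 F [0.7 1.3 6.1] q [-0.08  0.18  1.64  0.    1.33 -0.24]
8.890689926320809 [ 0.03  0.   -0.  ] [-0.03038915 -0.12567575 -0.00863257]
```

Call:
drive_tool:
  plan:
    - {"claw": 1,"linear": [0,0,-0.1],"angular": [0,0,-2]}
    - {"claw": 1,"linear": [0,0,0],"angular": [0,0,0]}
    - {"claw": 1,"linear": [0,0,0],"angular": [0,0,0]}

```text
t: 50.62
tool_pos: [0.5898, 0.0027, 0.1135]
orientation: [2.002, 2.421, 0.001]
force: [2.0, 0.8, 4.8]
opening: 0.0157
```

```bash
python3 - <<'E'
from h import *
s=st(); print(yawy(),tilt(),s['wrist_torque'])
E
```

```text
t 50.625 pos [0.5898 0.0027 0.1135] rv [2.002e+00 2.421e+00 1.000e-03] op 0.0157 F [2.  0.8 4.8] q [-0.08  0.17  1.63  0.    1.33 -0.27]
10.81708574368475 [ 0.04 -0.01  0.  ] [ 0.20831887 -0.45096389 -0.06678373]
```

Call:
drive_tool:
  plan:
    - {"claw": 1,"linear": [0,0,0],"angular": [0,0,-2]}
    - {"claw": 1,"linear": [0,0,0],"angular": [0,0,-1]}
    - {"claw": 1,"linear": [0,0,0],"angular": [0,0,0]}

```text
t: 51.0
tool_pos: [0.5903, 0.0029, 0.1135]
orientation: [1.936, 2.473, 0.003]
force: [4.9, 2.2, 3.8]
opening: 0.0159
```

```bash
python3 - <<'E'
from h import *
s=st(); print(yawy(),tilt(),s['wrist_torque'])
p=read_camera('wrist'); save(p,'w29')
E
```

```text
t 51.0 pos [0.5903 0.0029 0.1135] rv [1.936 2.473 0.003] op 0.0159 F [4.9 2.2 3.8] q [-0.08  0.18  1.63  0.    1.33 -0.33]
13.89842192582076 [ 0.1  -0.02  0.  ] [ 0.53214133 -1.04826508 -0.54417547]
```

View pics/w29.png

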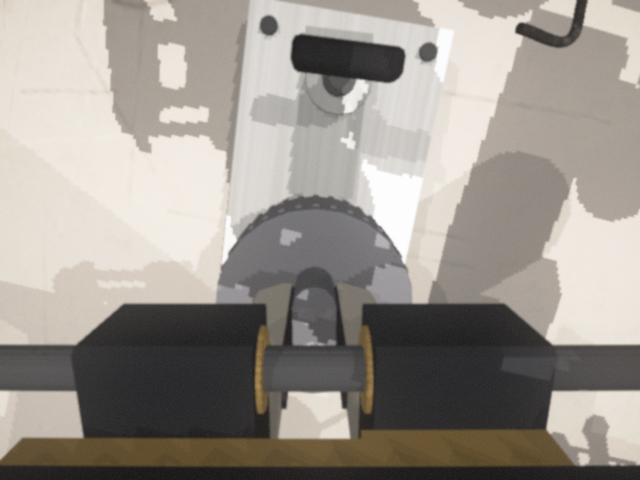

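Call:
drive_tool:
  plan:
    - {"claw": 1,"linear": [0,0,0],"angular": [0,0,4.5]}
    - {"claw": 1,"linear": [0,0,0],"angular": [0,0,4.3]}
    - {"claw": 1,"linear": [0,0,0],"angular": [0,0,0]}
    - {"claw": 1,"linear": [0,0,0],"angular": [0,0,0]}

```text
t: 51.55
tool_pos: [0.5896, 0.0026, 0.1133]
orientation: [-2.119, -2.319, -0.0]
force: [2.9, 1.2, 3.8]
opening: 0.0158
```

```bash
python3 - <<'E'
from h import *
s=st(); print(yawy(),tilt(),s['wrist_torque'])
E
```

```text
t 51.55 pos [0.5896 0.0026 0.1133] rv [-2.119 -2.319 -0.   ] op 0.0158 F [2.9 1.2 3.8] q [-0.08  0.17  1.63  0.    1.33 -0.17]
5.16185851376929 [ 0.01 -0.01  0.  ] [ 0.33673638 -0.47680221 -0.02772221]
```

Call:
drive_tool:
  plan:
    - {"claw": 0.7,"linear": [0,0,0],"angular": [0,0,0]}
    - {"claw": 0.5,"linear": [0,0,0],"angular": [0,0,0]}
    - {"claw": 0.5,"linear": [0,0,0],"angular": [0,0,0]}
    - {"claw": 0.5,"linear": [0,0,0],"angular": [0,0,0]}
    - {"claw": 0.5,"linear": [0,0,-3],"angular": [0,0,0]}
    - {"claw": 0.5,"linear": [0,0,-6],"angular": [0,0,0]}
    - {"claw": 0.5,"linear": [0,0,-3],"angular": [0,0,0]}
    - {"claw": 0.5,"linear": [0,0,0],"angular": [0,0,0]}

```text
t: 52.55
tool_pos: [0.5914, 0.0023, 0.237]
orientation: [2.118, 2.313, 0.006]
force: [-0.3, -0.3, -0.0]
opening: 0.0463
```

```bash
python3 - <<'E'
from h import *
s=st(); print(yawy(),tilt())
p=read_camera('wrist'); save(p,'w30')
q=read_camera('side'); save(q,'s30')
cv2.imwrite('pics/s30c.png',cv2.resize(q['pixels'][180:330,220:420,::-1],(800,600),interpolation=cv2.INTER_CUBIC))
E
```

```text
t 52.55 pos [0.5914 0.0023 0.237 ] rv [2.118 2.313 0.006] op 0.0463 F [-0.3 -0.3 -0. ] q [-0.08  0.09  1.49 -0.    1.55 -0.17]
5.042363914864275 [ 0.35  0.07 -0.  ]
```

View pics/w30.png

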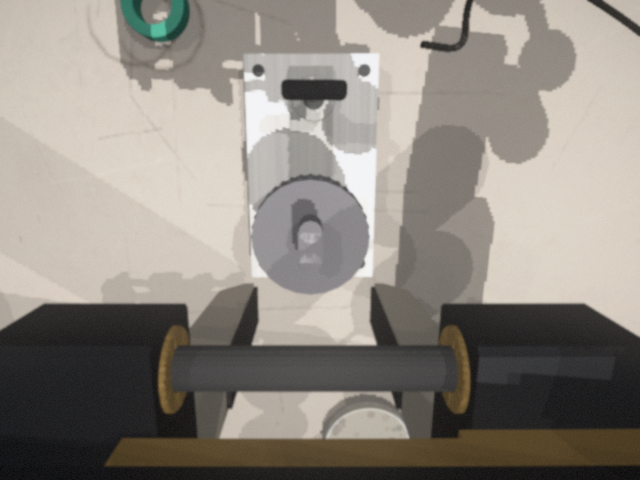

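View pics/s30c.png

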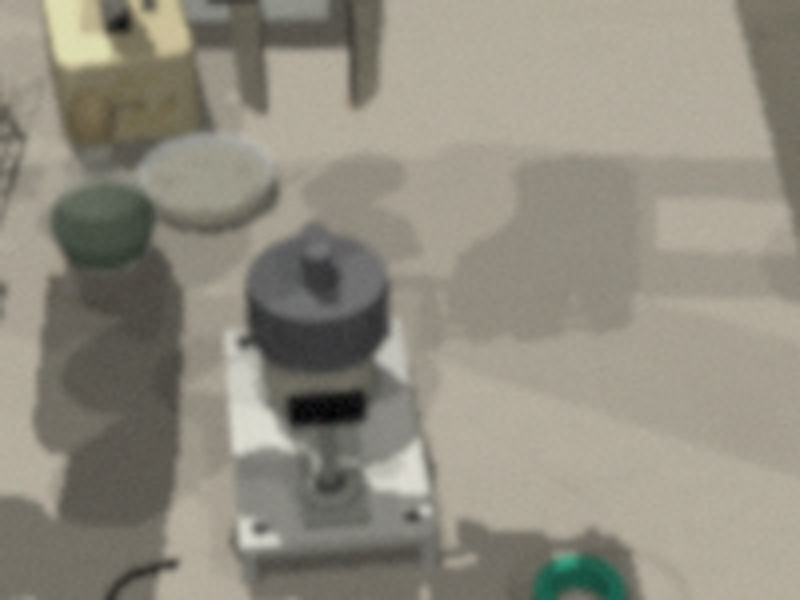

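```bash
python3 - <<'E'
from h import *
p=read_camera('scene'); save(p,'c31')
for m in search_frame(p,'vial_a'): print(np.round(m['at'],4),m['p'],proj(p,m['at']))
print(close_job())
E
```

```text
the job is handed in; nothing more can be done
None
```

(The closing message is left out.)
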